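# Load the key bay and pin its door

### The job

Swing the key bay's blue door wide open by its brass knob, move every key plate from the returns caddy into the bay's slots, each standing upright on edge on the floor of a slot of its own, then swing the door fully shut again so that its knuckle lines up over the bay's knuckle. Take the hinge pin from its stand and push it down through both knuckles until its head sits on the door's knuckle, then let go; leave the other things on the shelf where they are.

Things in the scene. Friction and masses are not known exactly. Their poses are not given: they have to be found in the camera images.
- bay: Key cabinet bay: fixed cherry wood slotted rack on a 160 x 300 mm base, blue door along its front, grey back panel 128 mm tall. Origin: centre of its underside, z up. Its front faces its own -x; door hinge at its +y end, pin knuckles at its -y end. The shut door's top flange overhangs the front 50 mm of the bay, 110 to 118 mm above the underside, and blocks loading
- bay_floor (a point): Centre of the bay's slot floor (axes as the bay), 12 mm above the bay's underside. Four slots, 14 mm wide, run along x (110 mm long, centred on x = 0) at y = -67.5, -22.5, 22.5 and 67.5 mm; ribs between them 31 mm thick, straight to 33 mm and round-topped to 48.5 mm above this floor. Each slot takes one plate
- door (a joint): The door's angle: 0 fully shut (against its stop), grows as it swings away from the bay's front, to 1.8. It turns about the vertical line through point door_hinge and stays where it is left (light friction, about 0.12 N m)
- door_hinge (a point): Point on the door's vertical hinge axis, at the height of the door's top face (118 mm above the table)
- door_knob (a point): Centre of the foot of the door's handle: an upright knurled brass knob, 24 mm across, standing 34 mm above the top face of the door, 175 mm from the hinge axis; take it from above. Moves with the door; opening carries it away from the bay's front
- door_knuckle (a point): Centre of the upper mouth of the door's brass knuckle (36 mm square, 50 mm tall, vertical through hole 18 mm across, chamfered), 260 mm from the hinge axis on the door's free end; moves with the door. With the door shut it lies over the bay's knuckle, 2 mm gap
- lower_knuckle (a point): Centre of the upper mouth of the bay's fixed steel knuckle (36 mm square, hole 18 mm across and 46 mm deep, chamfered), 62 mm above the bay's underside, at (-68, -130) mm in the bay's x, y
- caddy: Loose heavy (1.6 kg) cherry wood returns caddy, 120 x 224 mm, with four slots like the bay's: along its x, 14 mm wide, 45 mm apart in its y, floor 10 mm up, ribs 50 mm tall. Origin: centre of its underside. The key plates start standing in it
- pin: Hinge pin standing in its stand: steel shaft 14 mm across and 86 mm long with a chamfered tip, then a knurled brass head 26 mm across and 34 mm tall; 150 g. Origin: centre of the tip, z up along the pin to the head. Fully home, the underside of its head rests on the door knuckle's top and its tip is 32 mm above the bay's underside
- stand: Loose black rubber pin stand, 70 x 70 x 55 mm, 0.7 kg, with a vertical hole 18 mm across and 47 mm deep in the middle. Origin: centre of its underside
- plate0: Key plate, navy: flat, 90 mm long (its x), 10 mm thick (its y), 90 mm tall (its z), 120 g, with a flat key emblem on each side. Origin: centre of its lower edge. Starts standing on edge in the caddy; may be absent (None)
- plate1: Key plate, orange: flat, 90 mm long (its x), 10 mm thick (its y), 90 mm tall (its z), 120 g, with a flat key emblem on each side. Origin: centre of its lower edge. Starts standing on edge in the caddy; may be absent (None)
- plate2: Key plate, off-white: flat, 90 mm long (its x), 10 mm thick (its y), 90 mm tall (its z), 120 g, with a flat key emblem on each side. Origin: centre of its lower edge. Starts standing on edge in the caddy; may be absent (None)
- plate3: Key plate, green: flat, 90 mm long (its x), 10 mm thick (its y), 90 mm tall (its z), 120 g, with a flat key emblem on each side. Origin: centre of its lower edge. Starts standing on edge in the caddy; may be absent (None)
- fob: Bystander, not part of the job: navy rubber key fob, 50 x 36 x 12 mm. Origin: centre of its underside
- iron_key: Bystander, not part of the job: dark iron key lying flat, about 90 mm long, 8 mm thick. Origin: centre of its underside
- padlock: Bystander, not part of the job: chrome mini padlock lying flat, 50 x 45 x 20 mm body. Origin: centre of its underside
- paperweight: Bystander, not part of the job: pale blue glass paperweight, 72 mm across, 57 mm tall. Origin: centre of its underside
- notes: Bystander, not part of the job: yellow note block, 80 x 80 x 25 mm. Origin: centre of its underside
Things that resemble listed ones, but are neither listed nor needed, are in the scene too. Several things have the shape of the plate3; the one meant has the colours described above. Of the things like the plate2, leave any that is purple; of the rest the smaller one is meant.

How it is judged:
On the way, in this order (a step that is already met when the one before it is completed fails the run):
1. the door is swung open (past 1.2 rad) (value of joint door above 1.2 rad), for 0.2 s.
2. every key plate present stands in a slot of the bay (x of plate0 in the frame of bay between -0.025 and 0.025 m and y of plate0 in the frame of bay between -0.078 and 0.078 m and z of plate0 in the frame of bay between 0.006 and 0.017 m and angle between each of plate0, plate1, plate2, plate3's own z axis and vertical below 0.2 rad and x of plate1 in the frame of bay between -0.025 and 0.025 m and y of plate1 in the frame of bay between -0.078 and 0.078 m and z of plate1 in the frame of bay between 0.006 and 0.017 m and x of plate2 in the frame of bay between -0.025 and 0.025 m and y of plate2 in the frame of bay between -0.078 and 0.078 m and z of plate2 in the frame of bay between 0.006 and 0.017 m and x of plate3 in the frame of bay between -0.025 and 0.025 m and y of plate3 in the frame of bay between -0.078 and 0.078 m and z of plate3 in the frame of bay between 0.006 and 0.017 m), for 0.2 s.
3. the door is shut again (within 0.05 rad) with the plates in place (all of step 2 and value of joint door below 0.05 rad), for 0.2 s.
At the end, for the whole second after the job is handed in: Every plate present stands in a bay slot (lower edge within 5 mm of its floor, within 0.2 rad of vertical); door shut within 0.03 rad; pin upright within 0.1 rad, tip within 5 mm of the bay knuckle's and 6 mm of the door knuckle's axis, head within 5 mm of the knuckle; all at rest (all of step 2 and horizontal distance between pin and lower_knuckle below 0.005 m and horizontal distance between pin and door_knuckle below 0.006 m and z of pin in the frame of bay below 0.037 m and angle between pin's own z axis and vertical below 0.1 rad and value of joint door below 0.03 rad and linear speed of each of pin, plate0, plate1, plate2, plate3 below 0.02 m/s); the robot touches nothing.
It fails at once if a bystander (fob, iron key, padlock, paperweight, notes) is moved by more than 4 cm (distance of any of fob, iron_key, padlock, paperweight, notes from where it was at the start of the episode above 0.04 m).
Of plate0, plate1, plate2, plate3 only 2 to 4 are there at a start; the rules pass over those that are not, and their reading is None.
At some moment in a run one of caddy, stand may be knocked a few centimetres aside while the robot is not near it.
It also fails if it takes over 210 s, if anything falls off the work surface, if the arm or the gripper's body presses on something with over 40 N, if the wrist force passes 120 N, or if a joint passes its speed limit or range.

### The arm

A 7-joint arm with a two-finger parallel gripper is mounted at the origin on the work surface. World frame = base frame: x ahead of the robot, y to its left, z up, the work surface at z = 0. Lengths are in m, angles in rad, forces in N, time in s.
With the tool pointing down it reaches from about 0.425 to 0.925 m from the base axis. Payload 6.8 kg.
Tool frame: the origin (TCP) lies between the finger pads; the fingertips stand 17 mm ahead of it and the grasp point (between the pads) lies 2 mm behind it; z points along the fingers, x is the direction in which the jaws open and shut, and the axes are right-handed (so a half turn about z gives the same grasp; the last joint's range is limited). The gripper opens to 88 mm and grips with 3 to 60 N. Pads are 20 mm wide; open, the fingers measure 115 mm over their backs; the gripper's body (75 mm by 178 mm) begins 61 mm behind the grasp point.
Start: joints at [-1.344, 0.477, 0.022, 1.555, -0.011, 1.109, -0.083], TCP at [0.222, 0.638, 0.24] pointing down, gripper open.
Joint ranges: [-2.96, 2.96], [-0.34, 2.1], [-1.41, 1.46], [0.24, 2.44], [-1.37, 4.51], [0.17, 1.92], [-2.96, 2.96]. Speed limits (rad/s): [2.39, 2.39, 3.14, 3.14, 3.14, 3.14, 3.14].

### API

Orientations are given as a unit quaternion [x, y, z, w].
In Python, from rig import observe, snapshot, env, recognise, cut_out, spot_point gives the robot as it stands.
- The arm moves only by the shell command python3 -m creep 'ROWS'. ROWS is text: rows parted by semicolons, each of 7 numbers parted by spaces: the shift along the world's x, y, z in cm, then the turn, a rotation vector about the world's x, y, z in degrees, then the opening, from 0 (shut) to 1 (fully open). In form: x y z rx ry rz grip; .... A call has 1 to 5 rows; each row shifts and turns the commanded pose from where the row before left it; what a row does not reach is not made up. A row lasts 1/10 s, in which the tool goes at most 50 mm and 8.59 degrees, less where a joint would pass 70% of its speed; a pose out of reach is approached as far as the arm can. A call is refused whole if a number of a shift passes 5 or a number of a turn 8.59, either way. A call with a gripper value outside its range is refused whole. The fingers move at their own pace and stop on an object; the grip force is fixed at half the most. Time passes only in rows, so rows that do not move let the fingers close. It gives the time, the measured TCP pose, the force and the opening at its end, in the units of the state.
- observe(): the state, without advancing time (a new reading comes with each control period).
- snapshot(name): name is "scene" or "side" or "wrist"; returns a dict with "img" (400x640x3 uint8, red, green, blue), "fov_y" (degrees; the focal length in pixels is half the picture's height over the tangent of half this angle, whatever the lens; pixels are square), "cx", "cy" (the principal point, pixels), "k1" (the pictures are not rectified: a ray, as slopes to the right and down, at radius r is drawn at 1 + k1 r^2 times it, then the intrinsics apply), "xyz" and "rotation" of the camera in the world. Camera axes: x right, y up, looking along -z (the intrinsics and any distortion apply to the point x, -y, -z); pixel columns grow to the right and rows downward; lengths in m; the calibration is good to about 2 mm. A picture is of the moment at which its call begins. There is no depth.
- env.close_job(): hands the job in, once; it reports no verdict.
Trained networks look in the newest picture that a camera, given by its name, has taken for a name from the list of things; names that differ only in an ending like _2 or _b are one class to them, and where a whole thing is asked for, a point or a joint stands for the part that bears it (a point fixed in the world has none). Each returns a list of dicts, best first, with "score" (0 to 1); they miss things now and then, are a little off and sometimes report something else, mostly with a low value. They report only what shows in the picture. A call takes as long as a camera call. They do not tell look-alikes from the thing itself.
- recognise(camera, thing): "centre" ([x, y, z] in m, in world coordinates, good to about 4 mm: the middle of the surface that is visible of it).
- cut_out(camera, thing): "region" (400x640 bool, what is visible of it).
- spot_point(camera, thing): "centre" ([x, y, z] in m, in world coordinates, good to about 4 mm: a listed point, or the origin of a listed thing).
The state is a dict: "clock": time; "q": joint angles; "joint_vel": joint speeds; "joint_efforts": joint torques, N m; "tool_pos": TCP position; "ee_rot": TCP orientation; "ft_force": force on the tool from outside, world axes, zero at the start; "moment": the same for the moment, N m; "finger_gap": opening from 0.0 (shut) to 1.0 (fully open).
Only numpy, scipy, OpenCV 4.12 (cv2) and the standard library are available. Lean on these libraries where they do the work, as an engineer would, in place of code of your own. Each camera call takes 0.05 s, during which the arm holds its last target. There are 200 camera calls.

## Working session

There is one attempt and no reset: what is moved stays moved. The work goes in short steps, Python scripts to look and compute and a shell command to move; the robot and the scene stay as the last step left them, time stands still between calls to the robot, and variables do not carry over. Pictures are saved under pics/ and viewed, about 12 in all and at most 16, crops included, and the job is handed in when it is done.

```bash
ls; mkdir -p pics
cat > h.py <<'E'
import numpy as np, cv2
from rig import observe, snapshot, env, recognise, cut_out, spot_point
def K(s):
    f=200/np.tan(np.radians(s["fov_y"])/2); return f
def R(s):
    r=np.array(s["rotation"],float)
    if r.shape==(3,3): return r
    from scipy.spatial.transform import Rotation
    return Rotation.from_quat(r).as_matrix()
def proj(s,p):
    c=R(s).T@(np.array(p,float)-s["xyz"]); u=np.array([c[0],-c[1]])/-c[2]
    u=u*(1+s["k1"]*(u@u)); return u*K(s)+[s["cx"],s["cy"]]
def at_z(s,px,z):
    d=(np.array(px,float)-[s["cx"],s["cy"]])/K(s); u=d.copy()
    for _ in range(20): u=d/(1+s["k1"]*(u@u))
    v=R(s)@np.array([u[0],-u[1],-1]); o=np.array(s["xyz"]); return o+v*(z-o[2])/v[2]
def save(s,n): cv2.imwrite(f"pics/{n}.png",s["img"][:,:,::-1])
E
python3 - <<'E'
from h import *
o=observe(); print({k:np.round(v,3) for k,v in o.items()})
for c in ["scene","side"]:
    s=snapshot(c); save(s,c+"0"); print(c,s["fov_y"],s["k1"],np.round(s["xyz"],3),np.array(s["rotation"]).shape)
    for t in ["bay_floor","door_hinge","door_knob","door_knuckle","lower_knuckle","bay","caddy","pin","stand","plate0","plate1","plate2","plate3","fob","iron_key","padlock","paperweight","notes"]:
        for d in spot_point(c,t): 
            if d["score"]>.2: print(t,round(d["score"],2),np.round(d["centre"],3),np.round(proj(s,d["centre"])))
E
```

```text
pics
{'clock': np.float64(0.0), 'q': array([-1.344,  0.478,  0.022,  1.556, -0.011,  1.109, -0.083]), 'joint_vel': array([ 0.001, -0.001, -0.001,  0.   , -0.002, -0.   , -0.   ]), 'joint_efforts': array([ 1.0000e-03, -5.8285e+01,  1.5350e+00, -2.7260e+01, -5.4000e-02,
        1.7000e-02,  0.0000e+00]), 'tool_pos': array([0.222, 0.637, 0.239]), 'ee_rot': array([ 0.815,  0.579, -0.001,  0.001]), 'ft_force': array([-0.042,  0.056,  0.29 ]), 'moment': array([-0.008,  0.031, -0.002]), 'finger_gap': np.float64(0.998)}
scene 48.68814627263322 -0.09123469142109294 [1.45  0.104 0.742] (4,)
bay_floor 0.68 [ 0.544 -0.309  0.012] [163. 228.]
door_hinge 0.69 [ 0.675 -0.242  0.119] [166. 228.]
door_knuckle 0.56 [ 0.421 -0.204  0.118] [207. 170.]
door_knuckle 0.21 [ 0.548 -0.308 -0.001] [163. 233.]
lower_knuckle 0.83 [ 0.415 -0.236  0.064] [198. 186.]
bay 0.88 [ 0.547 -0.31  -0.002] [163. 233.]
caddy 0.86 [ 0.504  0.322 -0.003] [398. 228.]
caddy 0.55 [ 0.424  0.113 -0.001] [322. 209.]
pin 0.33 [ 0.308  0.44  -0.002] [427. 189.]
stand 0.68 [ 0.425  0.115 -0.   ] [323. 209.]
plate0 0.93 [0.483 0.323 
[... 2742 characters left out ...]
 0.   ] [371. 208.]
plate2 0.58 [ 0.449  0.505 -0.001] [320. 399.]
plate3 0.9 [0.26 0.23 0.  ] [427. 283.]
plate3 0.89 [0.571 0.322 0.008] [272. 300.]
plate3 0.85 [0.523 0.324 0.01 ] [296. 303.]
plate3 0.79 [0.434 0.324 0.007] [340. 309.]
plate3 0.75 [0.484 0.324 0.01 ] [315. 305.]
plate3 0.74 [0.696 0.423 0.   ] [195. 337.]
plate3 0.62 [ 0.387 -0.028  0.   ] [371. 208.]
plate3 0.58 [ 0.449  0.505 -0.001] [320. 399.]
fob 0.8 [0.559 0.498 0.003] [254. 385.]
iron_key 0.82 [ 0.604  0.154 -0.003] [276. 247.]
iron_key 0.66 [ 0.417 -0.21   0.119] [365. 137.]
padlock 0.96 [ 0.733  0.239 -0.001] [212. 267.]
paperweight 0.8 [ 0.719  0.146 -0.001] [231. 241.]
notes 0.97 [0.31  0.444 0.003] [407. 372.]
```

View pics/scene0.png

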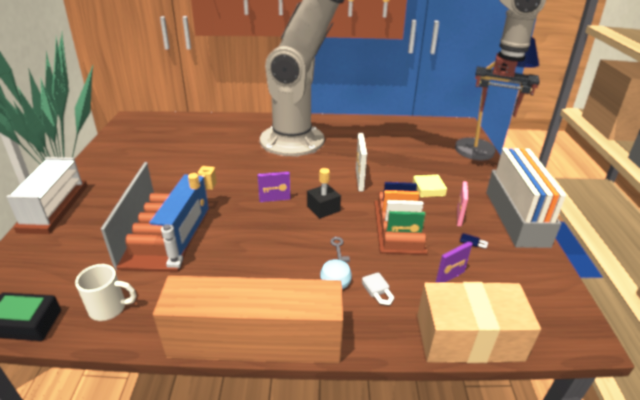

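View pics/side0.png

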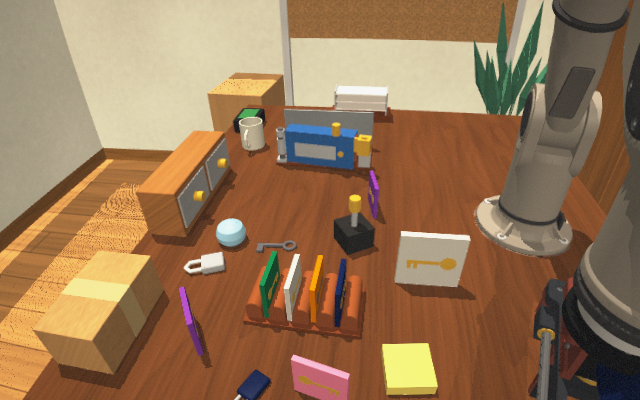

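All four plates are in the caddy: navy, orange, off-white and green, at side px (341,280), (317,285), (293,285) and (270,285). The large white plate (432,258), the purple ones (374,193) and (191,320) and the pink one (320,378) are look-alikes. The door is slightly ajar at about 0.13 rad. There is a thin rod with a disc near the gripper, at scene px (475,150), so I'll locate it before moving.

Run:
```python
from h import *
s=snapshot("scene"); print(at_z(s,(475,150),0), proj(s,observe()["tool_pos"]))
a=cv2.resize(s["img"][40:200,400:560],(480,480)); 
t=snapshot("side"); b=cv2.resize(t["img"][240:340,240:400],(768,480))[:,:310+10]
b=cv2.resize(t["img"][235:345,235:375],(320,251)); b=cv2.copyMakeBorder(b,0,229,0,0,cv2.BORDER_CONSTANT)
cv2.imwrite("pics/crop1.png",np.hstack([a,b])[:,:,::-1])
print(proj(t,observe()["tool_pos"]))
```

```text
[0.0469495  0.66509415 0.        ] [498.69138365 107.09090482]
[540.36888723 431.72026235]
```

View pics/crop1.png

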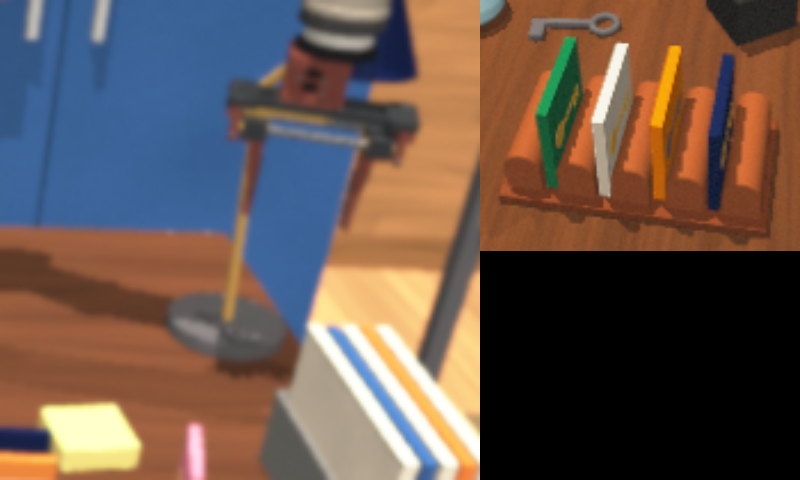

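The crop confirms the four target plates in the caddy. The rod is a brass desk-lamp stem at about (0.05, 0.67), behind the gripper, so moving off in +x keeps clear of it.

```bash
python3 -m creep '3.3 -3.4 0 0 0 -3.4 1;3.3 -3.4 0 0 0 -3.4 1;3.3 -3.4 0 0 0 -3.4 1;3.3 -3.4 0 0 0 -3.4 1;3.3 -3.4 0 0 0 -3.4 1'
python3 -m creep '3.3 -3.4 0 0 0 -3.4 1;3 -3.4 0 0 0 -3.4 1;1 -4.4 0 0 0 -3.4 1;1 -4.4 0 0 0 -3.4 1;1 -4.4 0 0 0 -3.4 1'
python3 -m creep '1 -4.4 0 0 0 -3.4 1;1 -4.4 0 0 0 -3.4 1;1 -4.4 0 0 0 -3.4 1;1 -4.4 0 0 0 -3.4 1;0 -4.4 0 0 0 -3.4 1'
python3 -m creep '0 -4.4 0 0 0 -3.4 1;-.5 -4.4 0 0 0 -3.4 1;-.5 -4.4 0 0 0 -3.4 1;0 -4 0 0 0 -3.4 0.7;0 0 0 0 0 -3 0.7'
python3 - <<'E'
from h import *
o=observe(); print(o["tool_pos"],o["ee_rot"],o["q"])
for c in ["wrist","side","scene"]:
    s=snapshot(c)
    if c=="wrist": save(s,"w1"); print(s["xyz"])
    for t in ["door_hinge","door_knob","door_knuckle","lower_knuckle","bay_floor","bay"]:
        for d in spot_point(c,t)[:1]: print(c,t,round(d["score"],2),np.round(d["centre"],4),np.round(proj(s,d["centre"])))
E
```

```text
clock: 2.5
tool_pos: [0.3879, 0.4661, 0.2399]
ee_rot: [0.892, 0.452, 0.0, -0.0]
ft_force: [1.5, 1.5, 0.7]
finger_gap: 1.0
clock: 3.0
tool_pos: [0.4802, 0.2657, 0.2398]
ee_rot: [0.949, 0.315, 0.0, -0.0]
ft_force: [0.2, -0.8, 0.4]
finger_gap: 1.004
clock: 3.5
tool_pos: [0.5207, 0.0457, 0.2401]
ee_rot: [0.985, 0.171, 0.001, 0.0]
ft_force: [0.5, -0.7, 0.3]
finger_gap: 1.001
clock: 4.0
tool_pos: [0.5088, -0.1309, 0.2404]
ee_rot: [1.0, 0.022, 0.001, 0.001]
ft_force: [0.3, 1.3, -0.1]
finger_gap: 0.858
[ 0.50882481 -0.13086225  0.24039426] [9.99746396e-01 2.24810551e-02 6.28010654e-04 1.16292429e-03] [-0.35893074  0.25088894  0.58591904  1.94211991 -0.16222764  0.99337323
  0.34625196]
[ 0.50513677 -0.06183844  0.38591048]
wrist door_knob 0.64 [ 0.4997 -0.2181  0.1198] [304. 289.]
wrist lower_knuckle 0.71 [ 0.4128 -0.2423  0.0603] [226. 278.]
side door_hinge 0.83 [ 0.6733 -0.2416  0.1166] [281. 130.]
side door_knob 0.75 [ 0.5062 -0.2198  0.1182] [334. 135.]
side door_knuckle 0.61 [ 0.4168 -0.211   0.1173] [365. 138.]
side lower_knuckle 0.79 [ 0.4154 -0.2433  0.0634] [365. 149.]
side bay 0.6 [ 0.5477 -0.3089  0.002 ] [325. 155.]
scene door_hinge 0.65 [ 0.6785 -0.2444  0.1171] [164. 229.]
scene door_knob 0.89 [ 0.5052 -0.2155  0.1182] [195. 187.]
scene door_knuckle 0.84 [ 0.4182 -0.2098  0.118 ] [205. 170.]
scene lower_knuckle 0.74 [ 0.4163 -0.237   0.0659] [198. 185.]
scene bay_floor 0.89 [ 0.5442 -0.3059  0.0141] [164. 228.]
scene bay 0.94 [ 0.5457 -0.3083 -0.0016] [164. 233.]
```

```bash
python3 -m creep '-.3 -4.4 0 0 0 0 .7;-.3 -4.3 0 0 0 0 .7;0 0 -3 0 0 -2 .7;0 0 -4 0 0 0 .7;0 0 -3.2 0 0 0 .7'
python3 -m creep '0 0 0 0 0 0 .7;0 0 0 0 0 0 .7'
python3 - <<'E'
from h import *
s=snapshot("side"); w=snapshot("wrist")
cv2.imwrite("pics/g1.png",np.hstack([cv2.resize(s["img"][70:190,250:410],(400,300)),cv2.resize(w["img"],(400,300))])[:,:,::-1])
E
```

```text
clock: 5.55
tool_pos: [0.5035, -0.2117, 0.1362]
ee_rot: [1.0, 0.01, -0.0, 0.0]
ft_force: [0.5, -0.3, 0.2]
finger_gap: 0.695
clock: 5.75
tool_pos: [0.5036, -0.2117, 0.1373]
ee_rot: [1.0, 0.01, -0.0, 0.0]
ft_force: [0.5, 1.4, -0.3]
finger_gap: 0.7
```

View pics/g1.png

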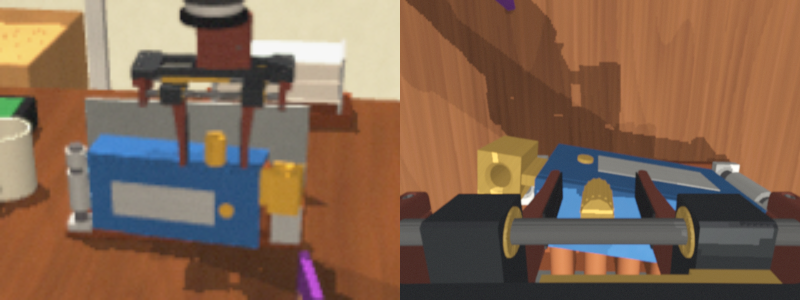

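The knob sits between the fingers, about 6 mm towards -y of centre. I'll centre on it, grip, and swing the door on the hinge arc.

```bash
python3 -m creep '0 -.6 .1 0 0 0 .7;0 0 0 0 0 0 .1;0 0 0 0 0 0 .1;0 0 0 0 0 0 .1;0 0 0 0 0 0 .1'
python3 -m creep '0 0 0 0 0 0 .1;0 0 0 0 0 0 .1;.23 1.2 0 0 0 -4 .1;.28 1.19 0 0 0 -4 .1;.38 1.16 0 0 0 -4 .1'
python3 -m creep '.46 1.13 0 0 0 -4 .1;.54 1.1 0 0 0 -4 .1;.61 1.06 0 0 0 -4 .1;.68 1.01 0 0 0 -4 .1;.76 .97 0 0 0 -4 .1'
python3 -m creep '0 0 0 0 0 0 .1'; python3 -c "
from h import *
for c in ['side','scene']:
    s=snapshot(c)
    for t in ['door_knob','door_knuckle']:
        for d in spot_point(c,t)[:1]: print(c,t,round(d['score'],2),np.round(d['centre'],4))"
```

```text
clock: 6.35
tool_pos: [0.5038, -0.2173, 0.1387]
ee_rot: [1.0, 0.011, 0.0, -0.0]
ft_force: [0.2, -0.3, -0.3]
finger_gap: 0.374
clock: 6.85
tool_pos: [0.5114, -0.1815, 0.1385]
ee_rot: [0.995, -0.096, -0.001, -0.0]
ft_force: [-3.7, 0.4, 3.7]
finger_gap: 0.264
clock: 7.35
tool_pos: [0.542, -0.1279, 0.1385]
ee_rot: [0.964, -0.267, -0.002, -0.001]
ft_force: [-4.9, 1.1, 4.6]
finger_gap: 0.268
clock: 7.45
tool_pos: [0.5432, -0.1265, 0.1385]
ee_rot: [0.964, -0.265, -0.001, -0.001]
ft_force: [-6.1, 2.7, 7.7]
finger_gap: 0.27
side door_knob 0.63 [ 0.5436 -0.1292  0.1175]
side door_knuckle 0.94 [ 0.4747 -0.0733  0.1192]
scene door_knob 0.86 [ 0.5436 -0.1253  0.1178]
scene door_knuckle 0.71 [ 0.4776 -0.0747  0.119 ]
```

```bash
python3 -m creep '.82 .9 0 0 0 -4 .1;.88 .86 0 0 0 -4 .1;.93 .78 0 0 0 -4 .1;.98 .73 0 0 0 -4 .1;1.03 .65 0 0 0 -4 .1'
python3 -m creep '1.07 .58 0 0 0 -4 .1;1.11 .5 0 0 0 -4 .1;1.15 .42 0 0 0 -4 .1;1.17 .33 0 0 0 -4 .1;1.19 .26 0 0 0 -4 .1'
python3 -m creep '1.2 .17 0 0 0 -4 .1;.8 .06 0 0 0 -2 .1;0 0 0 0 0 0 .1;0 0 0 0 0 0 .1;0 0 0 0 0 0 .6'
python3 -m creep '0 0 0 0 0 0 .6;0 0 0 0 0 0 .6;0 0 2 0 0 0 .6;0 0 4 0 0 4 .6;0 0 5 0 0 8 .6'
python3 - <<'E'
from h import *
for c in ['side','scene']:
    s=snapshot(c)
    for t in ['door_knob','door_knuckle',"door_hinge","lower_knuckle","bay_floor","bay","caddy"]:
        for d in spot_point(c,t)[:1]: print(c,t,round(d['score'],2),np.round(d['centre'],4))
    for d in spot_point(c,"plate0"):
        p=d["centre"]
        if abs(p[0]-.5)<.1 and abs(p[1]-.32)<.05: print(c,"plate",round(d['score'],2),np.round(p,4))
E
```

```text
clock: 8.25
tool_pos: [0.5892, -0.0884, 0.1385]
ee_rot: [0.903, -0.43, -0.001, -0.001]
ft_force: [-3.0, 2.1, 3.0]
finger_gap: 0.265
clock: 8.75
tool_pos: [0.6467, -0.0677, 0.1386]
ee_rot: [0.815, -0.58, -0.001, -0.0]
ft_force: [-2.1, 1.4, 3.2]
finger_gap: 0.268
clock: 9.25
tool_pos: [0.6663, -0.0669, 0.1386]
ee_rot: [0.784, -0.62, 0.0, 0.0]
ft_force: [-0.2, -0.6, -0.5]
finger_gap: 0.32
clock: 9.75
tool_pos: [0.6651, -0.0669, 0.2478]
ee_rot: [0.845, -0.534, -0.001, 0.002]
ft_force: [1.1, 0.2, 0.7]
finger_gap: 0.601
side door_knob 0.85 [ 0.667  -0.0697  0.1206]
side door_knuckle 0.96 [0.6559 0.0196 0.1183]
side door_hinge 0.94 [ 0.6723 -0.2426  0.1146]
side lower_knuckle 0.89 [ 0.4145 -0.2386  0.0633]
side bay_floor 0.78 [ 0.5473 -0.3098  0.012 ]
side bay 0.64 [ 0.545  -0.3058  0.0018]
side caddy 0.85 [0.5039 0.3217 0.0013]
side plate 0.9 [0.4827 0.3245 0.0103]
side plate 0.8 [0.522  0.3231 0.0104]
side plate 0.79 [0.4348 0.3238 0.0071]
side plate 0.7 [0.5707 0.3249 0.0097]
scene door_knob 0.58 [ 0.668  -0.0628  0.1201]
scene door_knuckle 0.73 [0.6607 0.021  0.1183]
scene door_hinge 0.86 [ 0.6774 -0.2431  0.1157]
scene lower_knuckle 0.66 [ 0.4127 -0.2354  0.0649]
scene bay_floor 0.78 [ 0.5449 -0.3089  0.0123]
scene bay 0.88 [ 5.461e-01 -3.074e-01 -4.000e-04]
scene caddy 0.58 [ 0.5066  0.3222 -0.0032]
scene plate 0.79 [0.4848 0.3228 0.0101]
scene plate 0.62 [0.5703 0.322  0.013 ]
```

```bash
python3 -m creep '-1.6 3.3 0 0 0 6.5 .35;-1.6 3.3 0 0 0 6.5 .35;-1.6 3.3 0 0 0 6.5 .35;-1.6 3.3 0 0 0 6.5 .35;-1.6 3.3 0 0 0 6.5 .35'
python3 -m creep '-1.6 3.3 0 0 0 6.5 .35;-1.6 3.3 0 0 0 6.5 .35;-1.6 3.3 0 0 0 6.5 .35;-1.6 3.3 0 0 0 6.5 .35;-1.6 3.3 0 0 0 6.1 .35'
python3 -m creep '0 0 0 0 0 0 .35;0 0 0 0 0 0 .35'
python3 - <<'E'
from h import *
s=snapshot("wrist"); save(s,"w2"); print(observe()["tool_pos"],observe()["ee_rot"])
for t in ["caddy","plate0"]:
    for d in spot_point("wrist",t): print(t,round(d['score'],2),np.round(d['centre'],4),np.round(proj(s,d["centre"])))
E
```

```text
clock: 11.15
tool_pos: [0.5858, 0.0993, 0.2488]
ee_rot: [0.961, -0.276, 0.0, -0.0]
ft_force: [-0.3, 0.4, 0.2]
finger_gap: 0.354
clock: 11.65
tool_pos: [0.5058, 0.2643, 0.249]
ee_rot: [1.0, 0.001, 0.0, -0.0]
ft_force: [0.0, -0.3, 0.6]
finger_gap: 0.349
clock: 11.85
tool_pos: [0.5063, 0.2636, 0.2488]
ee_rot: [1.0, -0.001, 0.0, -0.0]
ft_force: [-0.1, -0.2, -0.5]
finger_gap: 0.348
[0.50686681 0.26229526 0.24880818] [ 9.99996993e-01 -2.43629988e-03  2.27043977e-04  1.65472797e-04]
caddy 0.91 [0.5005 0.317  0.0054] [313. 126.]
caddy 0.39 [0.3066 0.4407 0.0045] [129.   7.]
plate0 0.98 [0.6997 0.4168 0.0015] [495.  32.]
plate0 0.97 [0.4808 0.3199 0.0086] [296. 124.]
plate0 0.77 [0.5264 0.3246 0.0119] [336. 120.]
plate0 0.76 [ 0.2621  0.2298 -0.0032] [123. 198.]
plate0 0.67 [0.4353 0.3268 0.0109] [255. 118.]
plate0 0.38 [0.502  0.317  0.0039] [314. 126.]
```

View pics/w2.png

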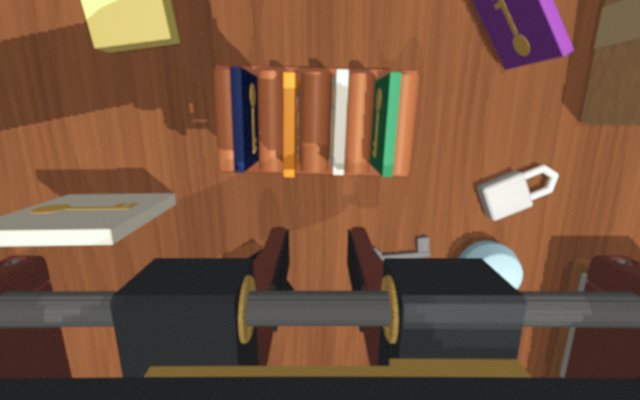

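The wrist view shows the plate top edges: navy px (238,119), orange (289,124), white (340,122) and green (393,124). I'll convert these at z = 0.10.

Run:
```python
from h import *
s=snapshot("wrist"); im=s["img"].astype(int)
hsv=cv2.cvtColor(s["img"],cv2.COLOR_RGB2HSV)
for n,a,b in [("navy",(237,68),(240,170)),("orange",(290,72),(289,176)),("white",(342,70),(338,174)),("green",(396,73),(391,175))]:
    A,B=at_z(s,a,.1),at_z(s,b,.1); print(n,np.round((A+B)/2,4),"len",np.round(np.linalg.norm(A-B),4),"tilt deg",np.round(np.degrees(np.arctan2(A[0]-B[0],A[1]-B[1])),1))
```

```text
navy [0.4382 0.3234 0.1   ] len 0.0866 tilt deg 2.2
orange [0.4825 0.3188 0.1   ] len 0.0891 tilt deg 2.2
white [0.5268 0.3202 0.1   ] len 0.0888 tilt deg 1.6
green [0.5738 0.3183 0.1   ] len 0.0873 tilt deg -0.2
```

```bash
python3 -m creep '3.3 2.9 0 0 0 0 .35;3.3 2.9 0 0 0 0 .35;0 0 -4 0 0 0 .35;0 0 -4.5 0 0 0 .35;0 0 -4.5 0 0 0 .35'
python3 -m creep '0 0 -3.6 0 0 0 .35;0 0 0 0 0 0 .35;0 0 0 0 0 0 0;0 0 0 0 0 0 0;0 0 0 0 0 0 0'
python3 -m creep '0 0 0 0 0 0 0;0 0 2 0 0 0 0;0 0 4.5 0 0 0 0;0 0 5 0 0 0 0;0 0 5 0 0 0 0'
python3 -m creep '0 0 0 0 0 0 0;0 0 0 0 0 0 0'
```

```text
clock: 12.55
tool_pos: [0.5737, 0.3201, 0.1174]
ee_rot: [1.0, -0.003, 0.001, 0.0]
ft_force: [0.6, -1.0, -0.3]
finger_gap: 0.349
clock: 13.05
tool_pos: [0.5737, 0.3216, 0.0851]
ee_rot: [1.0, -0.002, 0.001, -0.001]
ft_force: [-8.4, 0.2, 4.7]
finger_gap: 0.116
clock: 13.55
tool_pos: [0.5723, 0.3209, 0.2505]
ee_rot: [1.0, -0.002, 0.0, -0.0]
ft_force: [0.8, 0.6, -1.6]
finger_gap: 0.112
clock: 13.75
tool_pos: [0.5731, 0.3215, 0.2499]
ee_rot: [1.0, -0.002, 0.001, -0.001]
ft_force: [-0.4, -0.2, -2.1]
finger_gap: 0.107
```

```bash
python3 -m creep '.3 -4.8 0 0 0 0 0;.3 -4.8 0 0 0 0 0;.3 -4.8 0 0 0 0 0;.3 -4.8 0 0 0 0 0;.3 -4.8 0 0 0 0 0'
python3 -m creep '.3 -4.8 0 0 0 0 0;.3 -4.8 0 0 0 0 0;.3 -4.8 0 0 0 0 0;.3 -4.8 0 0 0 0 0;.3 -4.8 0 0 0 0 0'
python3 -m creep '.3 -4.8 0 0 0 0 0;.3 -4.8 0 0 0 0 0;.3 -5 0 0 0 0 0;0 0 0 0 0 0 0;0 0 0 0 0 0 0'
python3 - <<'E'
from h import *
s=snapshot("wrist"); save(s,"w3"); print(observe()["tool_pos"])
t=snapshot("scene"); cv2.imwrite("pics/w3b.png",np.hstack([cv2.resize(s["img"],(400,250)),cv2.resize(t["img"][140:265,70:270],(400,250))])[:,:,::-1])
for i in (-.0675,-.0225,.0225,.0675): print(proj(t,(.545+i,-.308,.06)).round(), proj(s,(.545+i,-.253,.012)).round())
E
```

```text
clock: 14.25
tool_pos: [0.5861, 0.0793, 0.2461]
ee_rot: [1.0, -0.001, -0.001, 0.0]
ft_force: [1.5, -0.1, -1.0]
finger_gap: 0.117
clock: 14.75
tool_pos: [0.6013, -0.1601, 0.246]
ee_rot: [1.0, -0.001, -0.001, -0.0]
ft_force: [1.5, 0.3, -1.3]
finger_gap: 0.11
clock: 15.25
tool_pos: [0.6098, -0.3062, 0.2458]
ee_rot: [1.0, -0.003, -0.002, -0.0]
ft_force: [0.1, 0.6, -1.4]
finger_gap: 0.112
[ 0.61073236 -0.30411136  0.24591165]
[167. 199.] [202. 128.]
[162. 209.] [241. 127.]
[157. 219.] [281. 127.]
[151. 230.] [321. 127.]
```

View pics/w3b.png

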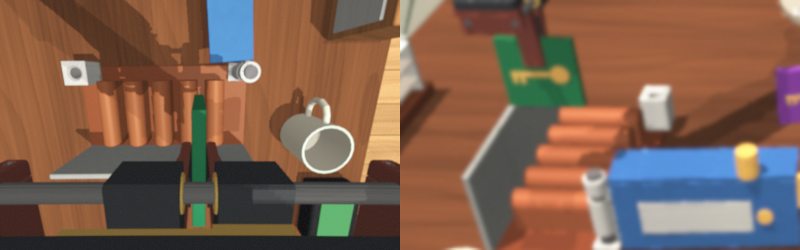

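The plate hangs above the last slot. I'll check the slot lines against an intensity profile.

Run:
```python
from h import *
s=snapshot("wrist"); 
print([proj(s,(.545+i,-.28,.0605)).round() for i in (-.09,-.045,0,.045,.09)], [proj(s,(.545+i,-.28,.012)).round() for i in (-.0675,-.0225,.0225,.0675)])
c=s["img"][110:240,130:410]; cv2.imwrite("pics/c3.png",cv2.resize(c,(784,364),interpolation=cv2.INTER_CUBIC)[:,:,::-1])
```

```text
[array([164., 160.]), array([209., 160.]), array([253., 160.]), array([297., 160.]), array([342., 160.])] [array([203., 154.]), array([242., 154.]), array([281., 154.]), array([319., 154.])]
```

View pics/c3.png

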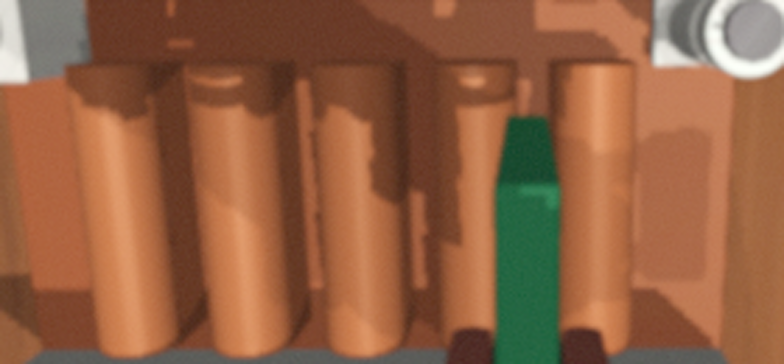

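Rib positions in the view put the bay centre at x of about 0.5465, so slot 4 is at about 0.614. I'll shift 3 mm and lower, checking the force.

```bash
python3 -m creep '.3 0 -4 0 0 0 0;0 -.2 -4 0 0 0 0;0 0 -3 0 0 0 0;0 0 -1 0 0 0 0;0 0 0 0 0 0 0'
python3 -m creep '0 0 -1 0 0 0 0;0 0 -1 0 0 0 0;0 0 -.8 0 0 0 0;0 0 -.6 0 0 0 0;0 0 0 0 0 0 0'
```

```text
clock: 15.9
tool_pos: [0.6143, -0.3048, 0.1264]
ee_rot: [1.0, -0.001, -0.001, -0.001]
ft_force: [-0.1, 1.1, -1.1]
finger_gap: 0.11
clock: 16.4
tool_pos: [0.6142, -0.3064, 0.0927]
ee_rot: [1.0, -0.002, -0.001, -0.0]
ft_force: [-0.3, 0.4, -1.1]
finger_gap: 0.113
```

```bash
python3 -m creep '0 0 -.4 0 0 0 0;0 0 -.3 0 0 0 0;0 0 0 0 0 0 0;0 0 0 0 0 0 .35;0 0 0 0 0 0 .35'
python3 -m creep '0 0 0 0 0 0 .35;0 0 4 0 0 0 .35;0 0 5 0 0 0 .35;0 0 4.5 0 0 0 .35;0 0 2 0 0 0 .35'
python3 - <<'E'
from h import *
s=snapshot("wrist"); t=snapshot("scene"); print(observe()["tool_pos"])
cv2.imwrite("pics/w4.png",np.hstack([cv2.resize(s["img"][100:300,160:480],(400,250)),cv2.resize(t["img"][140:265,70:270],(400,250))])[:,:,::-1])
for c in ("wrist","scene"):
    for d in spot_point(c,"plate0"):
        p=d["centre"]
        if p[1]<-.2 or abs(p[1]-.32)<.05: print(c,np.round(p,4),round(d["score"],2))
E
```

```text
clock: 16.9
tool_pos: [0.6147, -0.3069, 0.0869]
ee_rot: [1.0, -0.002, 0.0, 0.0]
ft_force: [-0.1, 0.5, -0.4]
finger_gap: 0.257
clock: 17.4
tool_pos: [0.6157, -0.3082, 0.2467]
ee_rot: [1.0, -0.002, 0.003, 0.001]
ft_force: [0.4, -0.4, -0.6]
finger_gap: 0.35
[ 0.61594346 -0.30810949  0.24573512]
wrist [ 0.6128 -0.3106  0.0099] 0.64
scene [ 0.6159 -0.3049  0.0111] 0.76
scene [0.4849 0.3208 0.0092] 0.69
scene [0.5294 0.3255 0.012 ] 0.69
```

View pics/w4.png

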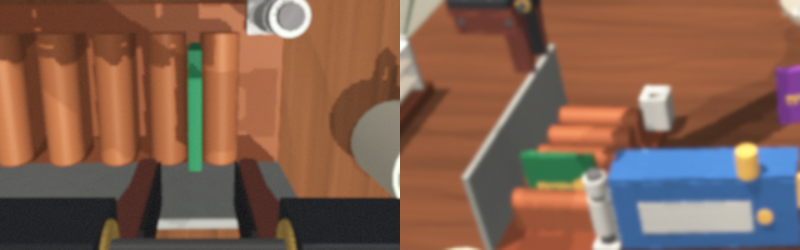

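Green is seated in slot 4. Next is white, with a check for a caddy shift on arrival.

```bash
python3 -m creep '-.7 4.8 0 0 0 0 .35;-.7 4.8 0 0 0 0 .35;-.7 4.8 0 0 0 0 .35;-.7 4.8 0 0 0 0 .35;-.7 4.8 0 0 0 0 .35'
python3 -m creep '-.7 4.8 0 0 0 0 .35;-.7 4.8 0 0 0 0 .35;-.7 4.8 0 0 0 0 .35;-.7 4.8 0 0 0 0 .35;-.7 4.8 0 0 0 0 .35'
python3 -m creep '-.7 4.8 0 0 0 0 .35;-.7 4.8 0 0 0 0 .35;-.5 4.8 0 0 0 0 .35;0 0 0 0 0 0 .35;0 0 0 0 0 0 .35'
cat >> h.py <<'E'
def plates():
    print("tcp",np.round(observe()["tool_pos"],4))
    for c in ("wrist","side","scene"):
        snapshot(c)
        for t in ("plate0","caddy"):
            for d in spot_point(c,t):
                p=np.array(d["centre"])
                if d["score"]>.4 and np.hypot(*(p[:2]-[.5,.32]))<.12: print(c,t,np.round(p,4),round(d["score"],2))
E
python3 -c "
from h import *
plates()"
```

```text
clock: 18.1
tool_pos: [0.5778, -0.0645, 0.2395]
ee_rot: [1.0, -0.001, -0.002, 0.0]
ft_force: [0.5, 0.5, -0.4]
finger_gap: 0.347
clock: 18.6
tool_pos: [0.5426, 0.1751, 0.2397]
ee_rot: [1.0, -0.001, -0.001, 0.001]
ft_force: [1.0, 0.4, -0.1]
finger_gap: 0.348
clock: 19.1
tool_pos: [0.524, 0.3181, 0.2394]
ee_rot: [1.0, -0.0, -0.001, 0.001]
ft_force: [0.4, -0.5, -0.1]
finger_gap: 0.354
tcp [0.524  0.3181 0.2394]
wrist plate0 [0.527  0.3216 0.0132] 0.92
wrist plate0 [0.4826 0.3196 0.0114] 0.72
wrist plate0 [0.4351 0.3277 0.0079] 0.7
wrist caddy [0.4989 0.3181 0.0027] 0.75
wrist caddy [0.5263 0.3222 0.009 ] 0.48
side plate0 [0.5246 0.3229 0.0092] 0.94
side plate0 [0.4338 0.324  0.01  ] 0.92
side plate0 [0.4867 0.3227 0.009 ] 0.69
side caddy [0.5049 0.3201 0.0016] 0.86
scene plate0 [0.4807 0.3208 0.011 ] 0.79
scene caddy [ 0.5064  0.3198 -0.0022] 0.89
```

```bash
python3 -m creep '.25 .3 -4 0 0 0 .35;0 0 -4.5 0 0 0 .35;0 0 -4 0 0 0 .35;0 0 -2.9 0 0 0 .35;0 0 0 0 0 0 .35'
python3 -m creep '0 0 0 0 0 0 0;0 0 0 0 0 0 0;0 0 0 0 0 0 0;0 0 0 0 0 0 0;0 0 2 0 0 0 0'
python3 -m creep '0 0 4.5 0 0 0 0;0 0 4.5 0 0 0 0;0 0 4.6 0 0 0 0;.3 -4.8 0 0 0 0 0;.3 -4.8 0 0 0 0 0'
python3 -m creep '.3 -4.8 0 0 0 0 0;.3 -4.8 0 0 0 0 0;.3 -4.8 0 0 0 0 0;.3 -4.8 0 0 0 0 0;.3 -4.8 0 0 0 0 0'
python3 -m creep '.3 -4.8 0 0 0 0 0;.3 -4.8 0 0 0 0 0;.4 -4.8 0 0 0 0 0;.4 -4.8 0 0 0 0 0;.4 -4.8 0 0 0 0 0'
python3 -m creep '.3 -5 0 0 0 0 0;0 0 0 0 0 0 0;0 0 0 0 0 0 0'
```

```text
clock: 20.05
tool_pos: [0.5254, 0.3187, 0.0839]
ee_rot: [1.0, -0.002, -0.003, 0.002]
ft_force: [1.0, -0.4, 0.1]
finger_gap: 0.349
clock: 20.55
tool_pos: [0.5265, 0.32, 0.107]
ee_rot: [1.0, -0.001, -0.001, 0.001]
ft_force: [0.1, -0.1, -1.2]
finger_gap: 0.113
clock: 21.05
tool_pos: [0.5349, 0.2249, 0.2463]
ee_rot: [1.0, 0.0, 0.002, -0.002]
ft_force: [1.2, -1.3, -2.0]
finger_gap: 0.112
clock: 21.55
tool_pos: [0.549, -0.0177, 0.2448]
ee_rot: [1.0, -0.002, 0.001, -0.001]
ft_force: [0.6, -0.4, -0.4]
finger_gap: 0.11
clock: 22.05
tool_pos: [0.5671, -0.2577, 0.2447]
ee_rot: [1.0, -0.001, 0.001, -0.0]
ft_force: [0.8, 0.1, -1.0]
finger_gap: 0.116
clock: 22.35
tool_pos: [0.5693, -0.3075, 0.2443]
ee_rot: [1.0, -0.003, 0.0, 0.0]
ft_force: [-0.3, 1.1, -0.6]
finger_gap: 0.111
```

```bash
python3 -m creep '0 0 -4 0 0 0 0;0 0 -4 0 0 0 0;0 0 -3 0 0 0 0;0 0 -1 0 0 0 0;0 0 -1 0 0 0 0'
python3 -m creep '0 0 -1 0 0 0 0;0 0 -.8 0 0 0 0;0 0 -.6 0 0 0 0;0 0 -.3 0 0 0 0;0 0 0 0 0 0 0'
python3 -m creep '0 0 0 0 0 0 .35;0 0 0 0 0 0 .35;0 0 0 0 0 0 .35;0 0 3 0 0 0 .35;0 0 4 0 0 0 .35'
python3 -m creep '0 0 4.5 0 0 0 .35;0 0 4.5 0 0 0 .35;0 0 0 0 0 0 .35'
python3 - <<'E'
from h import *
print(observe()["tool_pos"])
for c in ("wrist","scene"):
    snapshot(c)
    for d in spot_point(c,"plate0"):
        p=d["centre"]
        if p[1]<-.2 or abs(p[1]-.32)<.05: print(c,np.round(p,4),round(d["score"],2))
E
```

```text
clock: 22.85
tool_pos: [0.5708, -0.3042, 0.1138]
ee_rot: [1.0, -0.001, 0.0, -0.0]
ft_force: [0.4, 0.1, -0.6]
finger_gap: 0.112
clock: 23.35
tool_pos: [0.5709, -0.3063, 0.0906]
ee_rot: [1.0, -0.002, 0.001, -0.001]
ft_force: [-7.2, 6.2, 25.4]
finger_gap: 0.11
clock: 23.85
tool_pos: [0.5687, -0.3048, 0.1552]
ee_rot: [1.0, -0.002, -0.002, -0.001]
ft_force: [0.0, -0.7, 0.6]
finger_gap: 0.353
clock: 24.15
tool_pos: [0.5725, -0.3082, 0.2531]
ee_rot: [1.0, -0.002, 0.005, 0.002]
ft_force: [0.4, 0.5, 0.7]
finger_gap: 0.347
[ 0.57247435 -0.30819034  0.25305166]
wrist [ 0.5686 -0.302   0.0158] 0.75
wrist [ 0.6092 -0.3095  0.0087] 0.68
scene [ 0.6135 -0.3054  0.0162] 0.76
scene [0.483  0.32   0.0102] 0.7
scene [ 0.5725 -0.3019  0.0125] 0.59
```

Contact came a few mm earlier than expected, so I'll compare the plate heights.

Run:
```python
from h import *
s=snapshot("wrist"); t=snapshot("scene")
a=cv2.resize(s["img"][100:280,180:420],(400,300)); b=cv2.resize(t["img"][185:260,100:200],(400,300),interpolation=cv2.INTER_CUBIC)
cv2.imwrite("pics/w5.png",np.hstack([a,b])[:,:,::-1])
for x in (.569,.614):
  print([proj(s,(x,y,z)).round(1) for y in (-.262,-.352) for z in (.012,.102)],[proj(t,(x,y,.102)).round(1) for y in (-.262,-.352)])
```

```text
[array([318. , 136.3]), array([317.9, 143.3]), array([318.2, 211.8]), array([318.1, 239.7])] [array([171.6, 206.4]), array([136.5, 205.7])]
[array([357.5, 136.1]), array([369.4, 143.2]), array([355.4, 211.8]), array([365.8, 239.7])] [array([166.4, 217.3]), array([130.1, 216.5])]
```

View pics/w5.png

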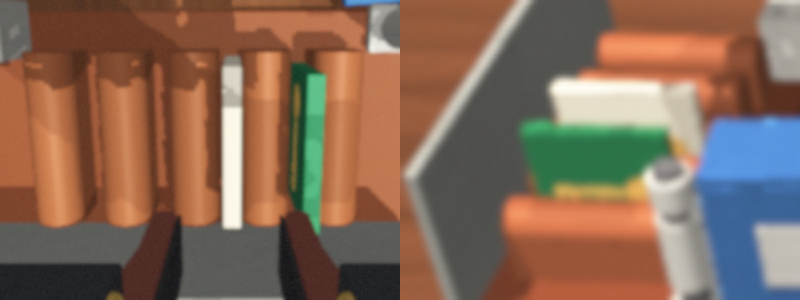

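White's top edge matches the expected rows within 1 px, the same as green, so it is seated. Next is orange.

```bash
python3 -m creep '-.7 4.8 0 0 0 0 .35;-.7 4.8 0 0 0 0 .35;-.7 4.8 0 0 0 0 .35;-.7 4.8 0 0 0 0 .35;-.7 4.8 0 0 0 0 .35'
python3 -m creep '-.7 4.8 0 0 0 0 .35;-.7 4.8 0 0 0 0 .35;-.7 4.8 0 0 0 0 .35;-.7 4.8 0 0 0 0 .35;-.7 4.8 0 0 0 0 .35'
python3 -m creep '-.6 4.8 0 0 0 0 .35;-.6 4.8 0 0 0 0 .35;-.6 4.8 0 0 0 0 .35;0 0 0 0 0 0 .35;0 0 0 0 0 0 .35'
python3 -c "
from h import *
plates()"
```

```text
clock: 24.95
tool_pos: [0.5338, -0.0637, 0.2456]
ee_rot: [1.0, -0.002, -0.001, 0.0]
ft_force: [0.8, -0.5, -0.8]
finger_gap: 0.353
clock: 25.45
tool_pos: [0.4988, 0.1761, 0.2458]
ee_rot: [1.0, -0.002, -0.001, 0.0]
ft_force: [0.2, 0.2, -0.1]
finger_gap: 0.353
clock: 25.95
tool_pos: [0.4811, 0.3191, 0.2452]
ee_rot: [1.0, -0.0, -0.001, 0.001]
ft_force: [0.1, -0.4, -0.2]
finger_gap: 0.354
tcp [0.4811 0.3191 0.2452]
wrist plate0 [0.4791 0.3197 0.0099] 0.91
wrist plate0 [0.4353 0.3274 0.0098] 0.62
wrist caddy [0.5016 0.3184 0.0015] 0.97
side plate0 [0.4839 0.3244 0.0106] 0.97
side plate0 [0.4301 0.3222 0.0077] 0.91
side caddy [0.5016 0.3203 0.0028] 0.91
scene plate0 [0.4827 0.3206 0.0082] 0.98
scene caddy [ 0.5029  0.3181 -0.0015] 0.77
```

```bash
python3 -m creep '.1 .2 -4.5 0 0 0 .35;0 0 -4.5 0 0 0 .35;0 0 -4 0 0 0 .35;0 0 -3 0 0 0 .35;0 0 0 0 0 0 .35'
python3 -m creep '0 0 0 0 0 0 0;0 0 0 0 0 0 0;0 0 0 0 0 0 0;0 0 0 0 0 0 0;0 0 2 0 0 0 0'
python3 -m creep '0 0 4.5 0 0 0 0;0 0 4.5 0 0 0 0;0 0 5 0 0 0 0;.3 -4.8 0 0 0 0 0;.3 -4.8 0 0 0 0 0'
python3 -m creep '.3 -4.8 0 0 0 0 0;.3 -4.8 0 0 0 0 0;.3 -4.8 0 0 0 0 0;.3 -4.8 0 0 0 0 0;.3 -4.8 0 0 0 0 0'
python3 -m creep '.3 -4.8 0 0 0 0 0;.3 -4.8 0 0 0 0 0;.4 -4.8 0 0 0 0 0;.4 -4.8 0 0 0 0 0;.4 -4.8 0 0 0 0 0'
python3 -m creep '.3 -5 0 0 0 0 0;0 0 0 0 0 0 0;0 0 0 0 0 0 0'
```

```text
clock: 26.9
tool_pos: [0.4806, 0.3186, 0.0831]
ee_rot: [1.0, -0.002, -0.003, 0.002]
ft_force: [-0.2, 0.1, 1.0]
finger_gap: 0.346
clock: 27.4
tool_pos: [0.4814, 0.32, 0.106]
ee_rot: [1.0, -0.001, -0.001, 0.001]
ft_force: [-0.3, -0.5, -2.3]
finger_gap: 0.113
clock: 27.9
tool_pos: [0.4898, 0.2248, 0.2491]
ee_rot: [1.0, 0.0, 0.002, -0.002]
ft_force: [0.7, -0.9, -1.7]
finger_gap: 0.116
clock: 28.4
tool_pos: [0.5038, -0.0176, 0.2476]
ee_rot: [1.0, -0.002, 0.001, -0.001]
ft_force: [0.8, 0.3, -1.7]
finger_gap: 0.112
clock: 28.9
tool_pos: [0.522, -0.2574, 0.2475]
ee_rot: [1.0, -0.001, 0.001, -0.0]
ft_force: [0.0, -0.2, -1.9]
finger_gap: 0.115
clock: 29.2
tool_pos: [0.5241, -0.3073, 0.2472]
ee_rot: [1.0, -0.003, 0.0, 0.0]
ft_force: [0.3, -0.2, -2.1]
finger_gap: 0.112
```

```bash
python3 -m creep '0 0 -4 0 0 0 0;0 0 -4 0 0 0 0;0 0 -3 0 0 0 0;0 0 -1.2 0 0 0 0;0 0 -1.2 0 0 0 0'
python3 -m creep '0 0 -1 0 0 0 0;0 0 -.7 0 0 0 0;0 0 -.5 0 0 0 0;0 0 0 0 0 0 0'
python3 -m creep '0 0 -.2 0 0 0 0;0 0 0 0 0 0 0'
```

```text
clock: 29.7
tool_pos: [0.5258, -0.3041, 0.1127]
ee_rot: [1.0, -0.0, 0.0, -0.0]
ft_force: [0.1, 0.8, -1.2]
finger_gap: 0.112
clock: 30.1
tool_pos: [0.5253, -0.3059, 0.0909]
ee_rot: [1.0, -0.002, 0.0, 0.0]
ft_force: [0.8, -0.1, -1.0]
finger_gap: 0.114
clock: 30.3
tool_pos: [0.5255, -0.3061, 0.0903]
ee_rot: [1.0, -0.002, 0.001, -0.0]
ft_force: [-1.5, 0.8, 8.7]
finger_gap: 0.111
```

```bash
python3 -m creep '0 0 0 0 0 0 .35;0 0 0 0 0 0 .35;0 0 0 0 0 0 .35;0 0 3 0 0 0 .35;0 0 4 0 0 0 .35'
python3 -m creep '0 0 4.5 0 0 0 .35;0 0 4 0 0 0 .35;-.7 4.8 0 0 0 0 .35;-.7 4.8 0 0 0 0 .35;-.7 4.8 0 0 0 0 .35'
python3 -m creep '-.7 4.8 0 0 0 0 .35;-.7 4.8 0 0 0 0 .35;-.7 4.8 0 0 0 0 .35;-.7 4.8 0 0 0 0 .35;-.7 4.8 0 0 0 0 .35'
python3 -m creep '-.7 4.8 0 0 0 0 .35;-.7 4.8 0 0 0 0 .35;-.6 4.8 0 0 0 0 .35;-.6 4.8 0 0 0 0 .35;-.6 4.8 0 0 0 0 .35'
python3 -m creep '0 0 0 0 0 0 .35;0 0 0 0 0 0 .35'
python3 -c "
from h import *
plates()"
```

```text
clock: 30.8
tool_pos: [0.5238, -0.3047, 0.1577]
ee_rot: [1.0, -0.002, -0.002, -0.001]
ft_force: [0.6, 0.1, 1.2]
finger_gap: 0.35
clock: 31.3
tool_pos: [0.5036, -0.1603, 0.2438]
ee_rot: [1.0, -0.002, 0.0, -0.0]
ft_force: [0.6, 0.2, -0.4]
finger_gap: 0.349
clock: 31.8
tool_pos: [0.4683, 0.0803, 0.2439]
ee_rot: [1.0, -0.002, 0.0, -0.0]
ft_force: [1.5, -0.3, 0.2]
finger_gap: 0.348
clock: 32.3
tool_pos: [0.4364, 0.3203, 0.2438]
ee_rot: [1.0, -0.002, 0.0, -0.0]
ft_force: [0.1, 0.8, 0.3]
finger_gap: 0.35
clock: 32.5
tool_pos: [0.4366, 0.3192, 0.2433]
ee_rot: [1.0, -0.0, -0.0, 0.001]
ft_force: [0.5, -1.2, -0.4]
finger_gap: 0.352
tcp [0.4366 0.3192 0.2433]
wrist plate0 [0.4331 0.3278 0.0101] 0.59
wrist caddy [0.5027 0.3192 0.0038] 0.96
side plate0 [0.4323 0.325  0.0086] 0.73
side caddy [ 5.046e-01  3.214e-01 -1.000e-04] 0.67
scene plate0 [0.4365 0.3276 0.0116] 0.56
scene caddy [ 0.5034  0.3212 -0.0009] 0.77
```

```bash
python3 -m creep '0 .4 -4.5 0 0 0 .35;0 0 -4.5 0 0 0 .35;0 0 -4 0 0 0 .35;0 0 -2.8 0 0 0 .35;0 0 0 0 0 0 .35'
python3 -m creep '0 0 0 0 0 0 0;0 0 0 0 0 0 0;0 0 0 0 0 0 0;0 0 0 0 0 0 0;0 0 2 0 0 0 0'
python3 -m creep '0 0 4.5 0 0 0 0;0 0 4.5 0 0 0 0;0 0 5 0 0 0 0;.3 -4.8 0 0 0 0 0;.3 -4.8 0 0 0 0 0'
python3 -m creep '.3 -4.8 0 0 0 0 0;.3 -4.8 0 0 0 0 0;.3 -4.8 0 0 0 0 0;.3 -4.8 0 0 0 0 0;.3 -4.8 0 0 0 0 0'
python3 -m creep '.3 -4.8 0 0 0 0 0;.3 -4.8 0 0 0 0 0;.4 -4.8 0 0 0 0 0;.4 -4.8 0 0 0 0 0;.4 -4.8 0 0 0 0 0'
python3 -m creep '.4 -5 0 0 0 0 0;0 0 0 0 0 0 0;0 0 0 0 0 0 0'
```

```text
clock: 33.45
tool_pos: [0.4349, 0.3206, 0.0825]
ee_rot: [1.0, -0.002, -0.002, 0.003]
ft_force: [-0.3, 0.1, -0.6]
finger_gap: 0.351
clock: 33.95
tool_pos: [0.4358, 0.322, 0.1052]
ee_rot: [1.0, -0.001, -0.001, 0.001]
ft_force: [0.7, 1.0, -1.0]
finger_gap: 0.11
clock: 34.45
tool_pos: [0.4438, 0.2268, 0.2479]
ee_rot: [1.0, 0.0, 0.002, -0.002]
ft_force: [1.2, -0.5, -1.9]
finger_gap: 0.116
clock: 34.95
tool_pos: [0.4577, -0.0155, 0.2464]
ee_rot: [1.0, -0.002, 0.001, -0.001]
ft_force: [1.0, -0.1, -1.7]
finger_gap: 0.111
clock: 35.45
tool_pos: [0.476, -0.2553, 0.2463]
ee_rot: [1.0, -0.001, 0.001, -0.0]
ft_force: [0.5, 0.5, -0.3]
finger_gap: 0.109
clock: 35.75
tool_pos: [0.4791, -0.3051, 0.2461]
ee_rot: [1.0, -0.004, 0.0, 0.0]
ft_force: [0.4, 0.2, -1.1]
finger_gap: 0.114
```

```bash
python3 -m creep '0 -.1 -4 0 0 0 0;0 0 -4 0 0 0 0;0 0 -3 0 0 0 0;0 0 -1.2 0 0 0 0;0 0 -1.2 0 0 0 0'
python3 -m creep '0 0 -1 0 0 0 0;0 0 -.7 0 0 0 0;0 0 -.4 0 0 0 0;0 0 0 0 0 0 0'
python3 -m creep '0 0 -.2 0 0 0 0;0 0 0 0 0 0 0'
```

```text
clock: 36.25
tool_pos: [0.4808, -0.303, 0.1116]
ee_rot: [1.0, -0.0, 0.0, -0.0]
ft_force: [0.9, 0.6, -1.6]
finger_gap: 0.114
clock: 36.65
tool_pos: [0.4801, -0.3044, 0.0907]
ee_rot: [1.0, -0.002, 0.0, -0.0]
ft_force: [1.4, -0.1, -1.1]
finger_gap: 0.112
clock: 36.85
tool_pos: [0.4804, -0.3049, 0.0893]
ee_rot: [1.0, -0.002, 0.001, 0.0]
ft_force: [-0.8, -0.3, 2.0]
finger_gap: 0.115
```

```bash
python3 -m creep '0 0 0 0 0 0 .35;0 0 0 0 0 0 .35;0 0 0 0 0 0 .35;0 0 3 0 0 0 .35;0 0 4 0 0 0 .35'
python3 -m creep '0 0 4.5 0 0 0 .5;0 0 4 0 0 0 .5;2.6 3.4 0 0 0 -6.4 .5;2.7 3.4 0 0 0 -6.4 .5;2.7 3.4 0 0 0 -6.4 .6'
python3 -m creep '2.7 3.4 0 0 0 -6.4 .6;2.7 3.4 0 0 0 -6.4 .6;2.7 3.4 0 0 0 -6.4 .6;2.7 3.4 0 0 0 -6.4 .6;0 0 0 0 0 0 .6'
python3 - <<'E'
from h import *
print(observe()["tool_pos"])
s=snapshot("side"); t=snapshot("scene")
for c in ("side","scene"):
    for n in ("door_knob","door_knuckle","stand","pin","caddy","plate0"):
      for d in spot_point(c,n)[:6]:
        p=d["centre"]
        if n!="plate0" and d["score"]>.4 or p[1]<-.2: print(c,n,np.round(p,4),round(d["score"],2))
cv2.imwrite("pics/p5.png",np.hstack([cv2.resize(s["img"][100:175,270:390],(400,250)),cv2.resize(t["img"][140:265,70:270],(400,250))])[:,:,::-1])
E
```

```text
clock: 37.35
tool_pos: [0.4788, -0.3036, 0.1579]
ee_rot: [1.0, -0.002, -0.002, -0.001]
ft_force: [0.5, -1.0, 0.4]
finger_gap: 0.35
clock: 37.85
tool_pos: [0.5609, -0.2012, 0.2443]
ee_rot: [0.985, -0.171, 0.001, -0.0]
ft_force: [0.5, -0.3, 0.1]
finger_gap: 0.556
clock: 38.35
tool_pos: [0.6716, -0.0583, 0.2419]
ee_rot: [0.926, -0.379, -0.0, -0.0]
ft_force: [-1.2, -0.1, -0.3]
finger_gap: 0.598
[ 0.67161785 -0.0582859   0.24185004]
side door_knob [ 0.6675 -0.0659  0.1209] 0.92
side door_knuckle [0.6571 0.0187 0.1196] 0.55
side stand [ 0.4258  0.1038 -0.0019] 0.64
side pin [0.5575 0.5014 0.002 ] 0.68
side caddy [5.025e-01 3.193e-01 5.000e-04] 0.95
side plate0 [ 0.5674 -0.3031  0.0153] 0.74
side plate0 [ 0.4787 -0.303   0.0104] 0.69
side plate0 [ 0.5284 -0.3047  0.0124] 0.65
scene door_knob [ 0.6687 -0.0634  0.118 ] 0.89
scene door_knuckle [0.6612 0.0228 0.1169] 0.7
scene door_knuckle [ 0.414  -0.2366  0.0615] 0.39
scene stand [ 0.4258  0.0961 -0.0011] 0.83
scene stand [0.5603 0.5028 0.0023] 0.61
scene caddy [5.037e-01 3.195e-01 4.000e-04] 0.63
scene caddy [ 0.6087 -0.3048  0.0163] 0.17
scene plate0 [ 0.5735 -0.3028  0.0114] 0.91
scene plate0 [ 0.5249 -0.3057  0.0122] 0.84
scene plate0 [ 0.613  -0.3072  0.0156] 0.8
scene plate0 [ 0.4797 -0.3011  0.0119] 0.76
```

View pics/p5.png

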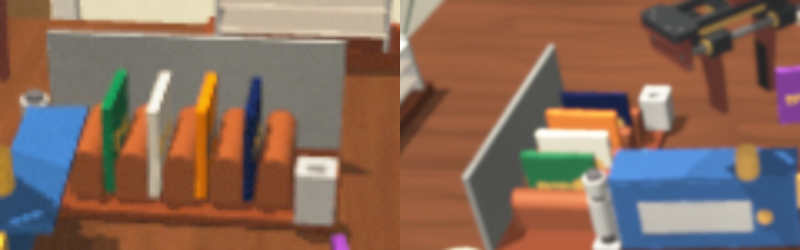

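All four plates stand in their slots in both views. The stand has been knocked by about 2 cm in y, so I'll re-measure it later. Now the knob, plus an arc table for closing.

```bash
python3 -m creep '-.5 -.8 -3 0 0 0 .6;0 0 -4 0 0 0 .6;0 0 -3.3 0 0 0 .6;0 0 0 0 0 0 .6;0 0 0 0 0 0 .05'
python3 -m creep '0 0 0 0 0 0 .05;0 0 0 0 0 0 .05;0 0 0 0 0 0 .05;0 0 0 0 0 0 .05;0 0 0 0 0 0 .05'
python3 - <<'E'
from h import *
o=observe(); print(o["tool_pos"],o["ft_force"])
p=np.array(o["tool_pos"][:2])-[.6755,-.2427]; print(np.hypot(*p)); t0=np.degrees(np.arctan2(p[1],-p[0])); print(t0)
f=lambda t: 17.5*np.array([-np.cos(np.radians(t)),np.sin(np.radians(t))])
t=t0
while t>0:
    n=max(t-4,0); print("%.2f %.2f rz %.1f"%(*(f(n)-f(t)),t-n)); t=n
E
```

```text
clock: 39.55
tool_pos: [0.6628, -0.0746, 0.1405]
ee_rot: [0.924, -0.383, -0.0, 0.0]
ft_force: [0.3, 1.1, 0.2]
finger_gap: 0.542
clock: 40.05
tool_pos: [0.6634, -0.0716, 0.1411]
ee_rot: [0.924, -0.381, -0.001, -0.002]
ft_force: [-0.7, 5.8, 1.5]
finger_gap: 0.267
[ 0.66335364 -0.07164482  0.14106444] [-0.71942651  5.77163925  1.52117803]
0.17148588315742627
85.93833556032895
-1.21 -0.13 rz 4.0
-1.20 -0.21 rz 4.0
-1.18 -0.30 rz 4.0
-1.16 -0.38 rz 4.0
-1.13 -0.46 rz 4.0
-1.10 -0.54 rz 4.0
-1.06 -0.61 rz 4.0
-1.01 -0.68 rz 4.0
-0.96 -0.75 rz 4.0
-0.91 -0.82 rz 4.0
-0.85 -0.88 rz 4.0
-0.78 -0.94 rz 4.0
-0.72 -0.99 rz 4.0
-0.65 -1.04 rz 4.0
-0.57 -1.08 rz 4.0
-0.50 -1.12 rz 4.0
-0.42 -1.15 rz 4.0
-0.34 -1.17 rz 4.0
-0.25 -1.20 rz 4.0
-0.17 -1.21 rz 4.0
-0.08 -1.22 rz 4.0
-0.01 -0.59 rz 1.9
```

```bash
python3 -m creep '-1.1 .2 0 0 0 4 .05;-1.2 -.2 0 0 0 4 .05;-1.18 -.3 0 0 0 4 .05;-1.16 -.38 0 0 0 4 .05;-1.13 -.46 0 0 0 4 .05'
python3 -m creep '-1.1 -.54 0 0 0 4 .05;-1.06 -.61 0 0 0 4 .05;-1.01 -.68 0 0 0 4 .05;-.96 -.75 0 0 0 4 .05;-.91 -.82 0 0 0 4 .05'
python3 -m creep '-.85 -.88 0 0 0 4 .05;-.78 -.94 0 0 0 4 .05;-.72 -.99 0 0 0 4 .05;-.65 -1.04 0 0 0 4 .05;0 0 0 0 0 0 .05'
python3 -c "
from h import *
o=observe();p=np.array(o['tool_pos'][:2])-[.6755,-.2427]; print(np.hypot(*p),np.degrees(np.arctan2(p[1],-p[0])))"
```

```text
clock: 40.55
tool_pos: [0.6053, -0.0866, 0.1411]
ee_rot: [0.977, -0.215, 0.001, 0.001]
ft_force: [1.9, -4.1, -4.8]
finger_gap: 0.268
clock: 41.05
tool_pos: [0.556, -0.1211, 0.1411]
ee_rot: [0.999, -0.042, 0.002, 0.001]
ft_force: [8.4, -5.1, -10.6]
finger_gap: 0.264
clock: 41.55
tool_pos: [0.5263, -0.1612, 0.1412]
ee_rot: [0.995, 0.096, 0.003, 0.002]
ft_force: [8.9, -4.1, -12.4]
finger_gap: 0.268
0.16998663763113034 28.661463316829867
```

```bash
python3 -m creep '-.57 -1.05 0 0 0 4 .05;-.5 -1.1 0 0 0 4 .05;-.42 -1.12 0 0 0 4 .05;-.34 -1.15 0 0 0 4 .05;-.25 -1.15 0 0 0 4 .05'
python3 -m creep '-.17 -1.15 0 0 0 4 .05;-.08 -1 0 0 0 4 .05;0 -.6 0 0 0 0 .05;0 0 0 0 0 0 .05;0 0 0 0 0 0 .05'
python3 - <<'E'
from h import *
o=observe();p=np.array(o['tool_pos'][:2])-[.6755,-.2427]; print(np.hypot(*p),np.degrees(np.arctan2(p[1],-p[0])))
for c in ['side','scene']:
    s=snapshot(c)
    for t in ['door_knob','door_knuckle',"door_hinge","stand","lower_knuckle"]:
        for d in spot_point(c,t)[:1]: print(c,t,round(d['score'],2),np.round(d['centre'],4))
E
```

```text
clock: 42.05
tool_pos: [0.5086, -0.215, 0.1413]
ee_rot: [0.963, 0.269, 0.004, 0.003]
ft_force: [16.7, -3.1, -20.2]
finger_gap: 0.266
clock: 42.55
tool_pos: [0.5064, -0.2416, 0.1413]
ee_rot: [0.942, 0.335, 0.004, 0.003]
ft_force: [14.3, -1.4, -15.0]
finger_gap: 0.265
0.16905999145677247 0.3656479918347391
side door_knob 0.89 [ 0.5024 -0.2383  0.119 ]
side door_knuckle 0.65 [ 0.4139 -0.2336  0.1177]
side door_hinge 0.8 [ 0.6738 -0.2438  0.1161]
side stand 0.59 [ 4.255e-01  1.006e-01 -1.000e-04]
side lower_knuckle 0.78 [ 0.4131 -0.2391  0.0635]
scene door_knob 0.83 [ 0.5059 -0.2346  0.1206]
scene door_knuckle 0.91 [ 0.4187 -0.2326  0.118 ]
scene door_hinge 0.79 [ 0.679  -0.2434  0.116 ]
scene stand 0.82 [ 0.4212  0.0958 -0.0005]
scene lower_knuckle 0.83 [ 0.4161 -0.2361  0.0659]
```

```bash
python3 -m creep '-.2 -.3 0 0 0 0 .05;0 0 0 0 0 0 .05;0 0 0 0 0 0 .05'
python3 -m creep '0 -.4 0 0 0 0 .05;0 0 0 0 0 0 .05;0 0 0 0 0 0 .05'
python3 -m creep '0 -.3 0 0 0 0 .05;0 0 0 0 0 0 .05;0 0 0 0 0 0 .05'
```

```text
clock: 43.45
tool_pos: [0.5062, -0.2438, 0.1414]
ee_rot: [0.942, 0.335, 0.005, 0.004]
ft_force: [19.1, -1.1, -19.2]
finger_gap: 0.266
clock: 43.75
tool_pos: [0.5061, -0.2466, 0.1414]
ee_rot: [0.942, 0.336, 0.005, 0.002]
ft_force: [17.9, 2.5, -15.3]
finger_gap: 0.267
clock: 44.05
tool_pos: [0.506, -0.2468, 0.1413]
ee_rot: [0.942, 0.337, 0.005, 0.0]
ft_force: [16.2, 9.2, -9.4]
finger_gap: 0.264
```

The door is against its stop: y-force rose with no further motion. I'll relax, release, rise and go look at the stand.

```bash
python3 -m creep '.3 .3 0 0 0 0 .05;0 0 0 0 0 0 .05;0 0 0 0 0 0 .5;0 0 0 0 0 0 .5;0 0 0 0 0 0 .5'
python3 -m creep '0 0 2 0 0 0 .5;0 0 4 0 0 0 .5;0 0 5 0 0 0 .6;-.8 4 0 0 0 -5.6 .6;-.8 4 0 0 0 -5.6 .6'
python3 -m creep '-.8 4 0 0 0 -5.6 .6;-.8 4 0 0 0 -5.6 .6;-.8 4 0 0 0 -5.6 .6;-.8 4 0 0 0 -5.6 .6;-.8 4 0 0 0 -5.6 .6'
python3 -m creep '0 0 0 0 0 0 .6;0 0 0 0 0 0 .6'
python3 - <<'E'
from h import *
o=observe(); print(o["tool_pos"],o["ee_rot"],o["q"])
W=None
for c in ['wrist','side','scene']:
    s=snapshot(c); W=W or s
    for t in ['door_knuckle',"door_knob","door_hinge","lower_knuckle","stand","pin"]:
        for d in spot_point(c,t)[:2]:
            if d["score"]>.3: print(c,t,round(d['score'],2),np.round(d['centre'],4),proj(s,d['centre']).round())
    if c=="side": S=s
cv2.imwrite("pics/p6.png",np.hstack([cv2.resize(W["img"],(480,300)),cv2.resize(S["img"][80:200,250:378],(320,300))])[:,:,::-1])
E
```

```text
clock: 44.55
tool_pos: [0.5022, -0.249, 0.141]
ee_rot: [0.943, 0.334, -0.0, 0.0]
ft_force: [0.5, -0.9, 0.1]
finger_gap: 0.479
clock: 45.05
tool_pos: [0.4867, -0.1695, 0.2523]
ee_rot: [0.972, 0.236, 0.002, 0.001]
ft_force: [-0.0, 0.9, -0.2]
finger_gap: 0.6
clock: 45.55
tool_pos: [0.4458, 0.0324, 0.2509]
ee_rot: [1.0, -0.004, 0.0, -0.0]
ft_force: [0.5, -0.3, 0.3]
finger_gap: 0.603
clock: 45.75
tool_pos: [0.4463, 0.0316, 0.2508]
ee_rot: [1.0, -0.0, 0.0, -0.0]
ft_force: [-0.0, -0.6, -1.3]
finger_gap: 0.602
[0.44634973 0.03157095 0.25075675] [ 9.99999964e-01 -2.54392177e-04  4.30291580e-05 -7.19928115e-05] [-0.86374937  0.07523825  0.70200515  2.09532629 -0.05826675  0.98944436
 -0.13163208]
wrist stand 0.69 [ 0.4232  0.1002 -0.004 ] [298. 113.]
wrist pin 0.65 [0.4222 0.0981 0.0077] [297. 115.]
side door_knuckle 0.92 [ 0.4164 -0.2425  0.1194] [365. 132.]
side door_knob 0.97 [ 0.5056 -0.2422  0.1184] [335. 131.]
side door_hinge 0.63 [ 0.6747 -0.2418  0.1174] [280. 129.]
side lower_knuckle 0.72 [ 0.4126 -0.2423  0.0605] [366. 150.]
side stand 0.87 [ 0.4259  0.103  -0.0025] [353. 239.]
side stand 0.32 [ 0.3081  0.4425 -0.    ] [407. 373.]
side pin 0.68 [0.4998 0.3185 0.003 ] [308. 304.]
scene door_knuckle 0.94 [ 0.4179 -0.2385  0.1186] [195. 170.]
scene door_knob 0.79 [ 0.5043 -0.235   0.1177] [188. 187.]
scene door_hinge 0.74 [ 0.6736 -0.2472  0.1176] [164. 228.]
scene door_hinge 0.4 [ 0.6031  0.1584 -0.0037] [339. 251.]
scene lower_knuckle 0.6 [ 0.414  -0.2373  0.065 ] [198. 185.]
scene stand 0.56 [0.4221 0.099  0.0006] [317. 208.]
```

View pics/p6.png

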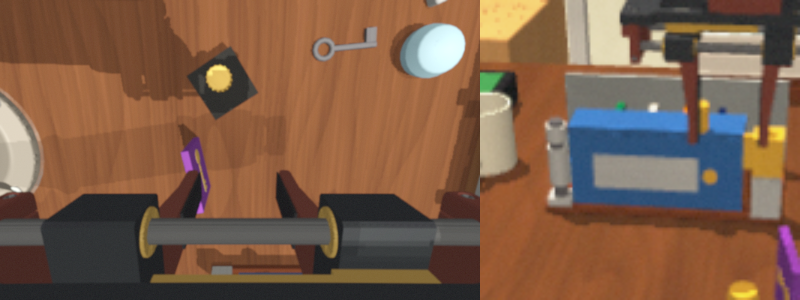

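Door shut, with knuckle over knuckle. The pin head is at wrist px of about (292,102), so I'll compute its position from the yellow blob.

Run:
```python
from h import *
s=snapshot("wrist"); h=cv2.cvtColor(s["img"],cv2.COLOR_RGB2HSV)
m=((h[...,0]>18)&(h[...,0]<32)&(h[...,1]>120)&(h[...,2]>150)).astype(np.uint8); m[:60]=0;m[150:]=0;m[:,:250]=0;m[:,340:]=0
ys,xs=np.nonzero(m); print(len(xs),xs.min(),xs.max(),ys.min(),ys.max())
(c,r)=cv2.minEnclosingCircle(np.c_[xs,ys].astype(np.float32)); print(c,r,at_z(s,c,.122),at_z(s,(xs.min(),c[1]),.125)-at_z(s,(xs.max(),c[1]),.125))
print(s["xyz"])
```

```text
895 274 308 86 121
(290.5, 103.5) 18.344036102294922 [0.42448191 0.10739035 0.122     ] [-2.70537137e-02  5.97515868e-05  0.00000000e+00]
[0.44637153 0.10029069 0.39633898]
```

```bash
cat >> h.py <<'E'
def ray(s,px):
    a=at_z(s,px,0.); o=np.array(s["xyz"]); d=a-o; return o,d/np.linalg.norm(d)
def tri(rs):
    A=np.zeros((3,3));b=np.zeros(3)
    for o,d in rs: P=np.eye(3)-np.outer(d,d);A+=P;b+=P@o
    x=np.linalg.solve(A,b); return x,[np.linalg.norm((np.eye(3)-np.outer(d,d))@(x-o)) for o,d in rs]
def yellow(s,p,w=22):
    u,v=proj(s,p).astype(int); h=cv2.cvtColor(s["img"],cv2.COLOR_RGB2HSV)[v-w:v+w,u-w:u+w]
    m=((h[...,0]>16)&(h[...,0]<34)&(h[...,1]>120)&(h[...,2]>110)).astype(np.uint8)
    n,l,st,ce=cv2.connectedComponentsWithStats(m); i=1+np.argmax(st[1:,4])
    x,y,ww,hh,a=st[i]; return np.array([x+ww/2-.5+u-w,y+hh/2-.5+v-w]),(ww,hh,a)
E
python3 - <<'E'
from h import *
rs=[]
for c in("wrist","side","scene"):
    s=snapshot(c); px,i=yellow(s,(.424,.104,.111),22 if c!="wrist" else 30); print(c,px,i); rs.append(ray(s,px))
    save(s,"t_"+c)
print(tri(rs[:2]),tri(rs[1:]),tri(rs))
E
```

```text
wrist [291.  103.5] (np.int32(37), np.int32(38), np.int32(985))
side [354.5 201. ] (np.int32(12), np.int32(19), np.int32(196))
scene [320.5 175. ] (np.int32(10), np.int32(15), np.int32(127))
(array([0.42464786, 0.10765936, 0.11305156]), [np.float64(0.00046356327607190845), np.float64(0.0004635632760719262)]) (array([0.42508201, 0.10731487, 0.11284491]), [np.float64(9.117080087150343e-05), np.float64(9.117080087151869e-05)]) (array([0.42466836, 0.10744175, 0.11279277]), [np.float64(0.0005333344065790457), np.float64(0.00045277587656128166), np.float64(0.00019761831580713326)])
```

The three views agree within 0.5 mm on a head centre of (0.4247, 0.1074, 0.113). I'll descend and grip.

```bash
python3 -m creep '-1 3.8 0 0 0 0 .6;-1.15 3.8 0 0 0 0 .6;0 0 -4 0 0 0 .6;0 0 -4 0 0 0 .6;0 0 -3 0 0 0 .6'
python3 -m creep '0 0 -2.6 0 0 0 .6;0 0 0 0 0 0 .6;0 0 0 0 0 0 .6'
```

```text
clock: 47.5
tool_pos: [0.4244, 0.1077, 0.139]
ee_rot: [1.0, -0.001, -0.0, 0.0]
ft_force: [0.5, 1.1, -0.3]
finger_gap: 0.599
clock: 47.8
tool_pos: [0.4252, 0.1072, 0.115]
ee_rot: [1.0, -0.002, -0.0, 0.0]
ft_force: [0.5, 0.5, -0.4]
finger_gap: 0.601
```

```bash
python3 -m creep '0 0 0 0 0 0 0;0 0 0 0 0 0 0;0 0 0 0 0 0 0;0 0 0 0 0 0 0;0 0 0 0 0 0 0'
python3 -m creep '0 0 2 0 0 0 0;0 0 3 0 0 0 0;0 0 3 0 0 0 0;0 0 4 0 0 0 0;0 0 3 0 0 0 0'
python3 -m creep '0 0 0 0 0 0 0;0 0 0 0 0 0 0'
python3 - <<'E'
from h import *
print(observe()["tool_pos"])
a=snapshot("side");b=snapshot("scene")
p=observe()["tool_pos"]; o=[]
for s in(a,b):
    u,v=proj(s,p-[0,0,.05]).astype(int); print(u,v); o.append(cv2.resize(s["img"][v-30:v+30,u-40:u+40],(400,300),interpolation=cv2.INTER_CUBIC))
cv2.imwrite("pics/p7.png",np.hstack(o)[:,:,::-1])
E
```

```text
clock: 48.3
tool_pos: [0.4255, 0.1078, 0.1152]
ee_rot: [1.0, -0.002, 0.0, -0.0]
ft_force: [-0.6, 0.0, 5.1]
finger_gap: 0.289
clock: 48.8
tool_pos: [0.425, 0.1071, 0.2664]
ee_rot: [1.0, -0.002, 0.0, -0.0]
ft_force: [0.7, 1.2, -1.7]
finger_gap: 0.291
clock: 49.0
tool_pos: [0.4247, 0.1076, 0.2644]
ee_rot: [1.0, -0.001, 0.0, -0.0]
ft_force: [-0.4, 0.5, -2.8]
finger_gap: 0.29
[0.42473138 0.10756857 0.26442522]
356 161
321 141
```

View pics/p7.png

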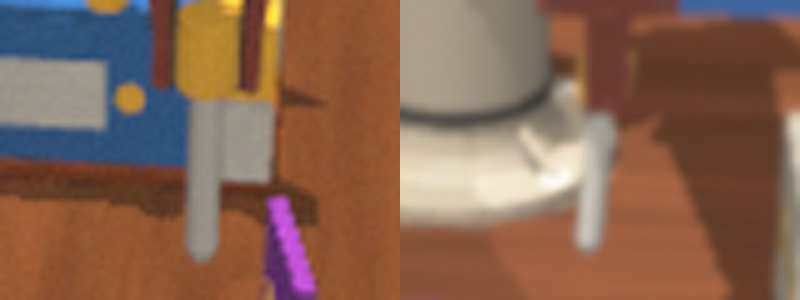

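Run:
```python
from h import *
a=snapshot("side");b=snapshot("scene")
f=lambda A,B: tri([ray(a,A),ray(b,B)])
t=f((356.4,182.0),(318.6,160.2)); u=f((356.9,151),(321.2,134.6)); print("tip",t,"top",u)
p=observe()["tool_pos"]
for dz in (.02,.105): print(dz,proj(a,p-[0,0,dz]),proj(b,p-[0,0,dz]))
```

```text
tip (array([0.42320635, 0.10112933, 0.15848047]), [np.float64(0.0005363329445568586), np.float64(0.0005363329445568852)]) top (array([0.42492623, 0.10636528, 0.23586649]), [np.float64(0.0012679123470701458), np.float64(0.0012679123470702163)])
0.02 [357.1247752  148.51680347] [321.32891534 131.41510038]
0.105 [355.68553782 183.74075907] [320.73445962 160.31136902]
```

The pin hangs with its tip 6.5 mm towards -y of the TCP, leaning about 3.9°. I'll turn the tool +3.8° about x on the way and look at the knuckle with the wrist camera.

```bash
python3 -m creep '1.2 -4.5 0 1.9 0 0 0;1.2 -4.5 0 1.9 0 0 0;1.2 -4.5 0 0 0 0 0;0 -4.5 0 0 0 0 0;0 -4.5 0 0 0 0 0'
python3 -m creep '-1.4 -4.5 0 0 0 0 0;-1.4 -4.5 0 0 0 0 0;-1.4 -4.5 0 0 0 0 0;-.3 -4.5 0 0 0 0 0;0 0 0 0 0 0 0'
python3 -m creep '0 0 0 0 0 0 0;0 0 0 0 0 0 0'
python3 - <<'E'
from h import *
print(observe()["tool_pos"],observe()["ee_rot"])
s=snapshot("wrist"); print(proj(s,(.4155,-.239,.118)),s["xyz"])
for n in("door_knuckle","lower_knuckle","door_knob"): print(n,[(np.round(d["centre"],4),round(d["score"],2)) for d in spot_point("wrist",n)[:2]])
u,v=proj(s,(.4155,-.239,.118)).astype(int)
cv2.imwrite("pics/p8.png",np.hstack([cv2.resize(s["img"],(400,300)),cv2.resize(s["img"][v-30:v+30,u-40:u+40],(400,300),interpolation=cv2.INTER_CUBIC)])[:,:,::-1]); print(u,v)
E
```

```text
clock: 49.7
tool_pos: [0.4605, -0.1194, 0.2638]
ee_rot: [0.999, -0.002, -0.001, -0.033]
ft_force: [0.9, 0.2, -2.1]
finger_gap: 0.288
clock: 50.2
tool_pos: [0.413, -0.3042, 0.2642]
ee_rot: [0.999, -0.007, -0.001, -0.031]
ft_force: [0.0, -0.3, -2.8]
finger_gap: 0.288
clock: 50.4
tool_pos: [0.4162, -0.2961, 0.2638]
ee_rot: [0.999, -0.001, -0.001, -0.034]
ft_force: [0.1, -0.2, -1.3]
finger_gap: 0.284
[ 0.41621127 -0.29613321  0.26377872] [ 9.99433371e-01 -8.91700757e-04 -9.25074437e-04 -3.36345962e-02]
[317.58521979 137.77467092] [ 0.41619525 -0.23724955  0.41375641]
door_knuckle [(array([ 0.4116, -0.2339,  0.1174]), 0.94), (array([ 0.5495, -0.3104,  0.0019]), 0.53)]
lower_knuckle [(array([ 0.4133, -0.2391,  0.0609]), 0.71)]
door_knob [(array([ 0.4986, -0.2388,  0.116 ]), 0.93)]
317 137
```

View pics/p8.png

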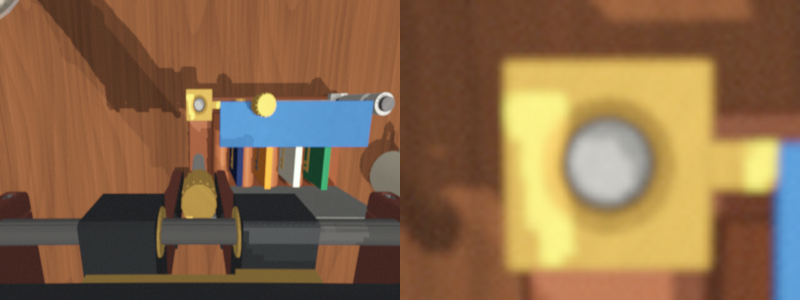

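The knuckle hole is centred at wrist px (319.0,139.6), and the lower steel bore shows concentric beneath it.

Run:
```python
from h import *
s=snapshot("wrist"); print(at_z(s,(319,139.6),.118),at_z(s,(318.6,139.7),.118), observe()["tool_pos"])
```

```text
[ 0.41739187 -0.24057428  0.118     ] [ 0.41703532 -0.24066192  0.118     ] [ 0.41659926 -0.29631898  0.26460763]
```

```bash
python3 -m creep '0 2.8 0 0 0 0 0;0 2.8 0 0 0 0 0;0 0 -1.5 0 0 0 0;0 0 0 0 0 0 0;0 0 0 0 0 0 0'
python3 - <<'E'
from h import *
print(observe()["tool_pos"])
o=[];p=np.array([.4168,-.2405,.135])
for c in("side","scene","wrist"):
    s=snapshot(c); u,v=proj(s,p).astype(int); h,w=(36,24); print(c,u,v)
    o.append(cv2.resize(s["img"][max(v-h,0):max(v-h,0)+72,u-w:u+w],(264,396),interpolation=cv2.INTER_CUBIC))
cv2.imwrite("pics/p9.png",np.hstack(o)[:,:,::-1])
E
```

```text
clock: 51.15
tool_pos: [0.416, -0.2415, 0.2499]
ee_rot: [0.999, -0.002, -0.0, -0.033]
ft_force: [-0.1, 0.4, -0.5]
finger_gap: 0.295
[ 0.41603449 -0.24154879  0.2499196 ]
side 365 127
scene 193 164
wrist 318 205
```

View pics/p9.png

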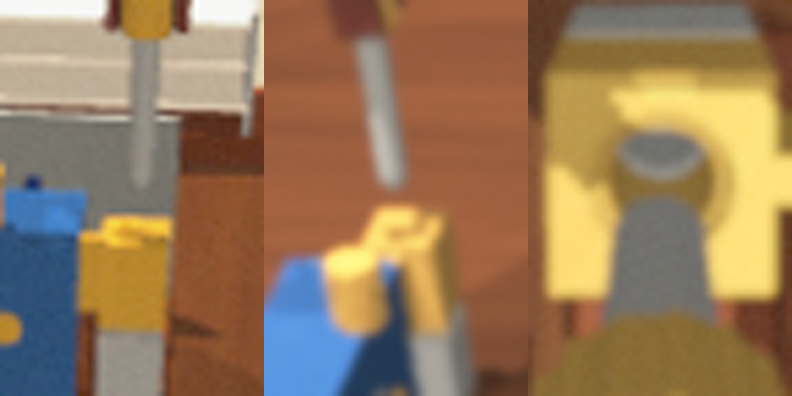

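Run:
```python
from h import *
a=snapshot("side");b=snapshot("scene")
f=lambda A,B: tri([ray(a,A),ray(b,B)])
print("tip",f((367,124.5),(191.9,161.8))); 
print("top",f((367.2,98.2),(188.7,136.2)))
print("hole",f((341+137/5.5,91+230/5.5),(194.5,168.9)))
q=np.array([.4168,-.2405,.118]);print(proj(a,q),proj(b,q))
for z in(.145,.23): print(proj(a,(.4168,-.2405,z)),proj(b,(.4168,-.2405,z)))
```

```text
tip (array([ 0.41321295, -0.24453313,  0.14226266]), [np.float64(0.0015343870904506588), np.float64(0.0015343870904506555)])
top (array([ 0.41669226, -0.24104642,  0.22265187]), [np.float64(0.002447012591647764), np.float64(0.002447012591647804)])
hole (array([ 0.41453445, -0.23969469,  0.11913357]), [np.float64(0.00015193087553969895), np.float64(0.0001519308755396451)])
[365.11441985 133.06557048] [194.04536504 169.62141527]
[365.54258733 124.61752014] [192.66619588 161.08151385]
[366.93594027  96.57547502] [188.16171848 132.80259976]
```

Run:
```python
from h import *
s=snapshot("wrist")
for z in(.142,.144,.146): print(z,at_z(s,(318,204.8),z))
print(at_z(s,(318,205-36+176/5.5),.118), at_z(s,(318-24+132/5.5,205-36+176/5.5),.118))
```

```text
0.142 [ 0.4160192  -0.23807607  0.142     ]
0.144 [ 0.41601847 -0.23764979  0.144     ]
0.146 [ 0.41601774 -0.2372235   0.146     ]
[ 0.41604089 -0.2397777   0.118     ] [ 0.41604089 -0.2397777   0.118     ]
```

The tip is about 3 mm short in y. I'll tilt it +1.2° and nudge, then lower slowly under force watch.

```bash
python3 -m creep '.05 .1 0 1.2 0 0 0;0 0 -1 0 0 0 0;0 0 -1 0 0 0 0;0 0 -.6 0 0 0 0;0 0 0 0 0 0 0'
python3 -m creep '0 0 -.5 0 0 0 0;0 0 -.5 0 0 0 0;0 0 0 0 0 0 0'
```

```text
clock: 51.95
tool_pos: [0.4157, -0.2402, 0.2223]
ee_rot: [0.999, -0.002, -0.001, -0.044]
ft_force: [0.6, 0.6, -1.9]
finger_gap: 0.289
clock: 52.25
tool_pos: [0.4163, -0.2403, 0.2131]
ee_rot: [0.999, -0.002, -0.001, -0.044]
ft_force: [-0.3, 0.8, -1.5]
finger_gap: 0.288
```

The tip is inside the door knuckle with no contact force. Continuing.

```bash
python3 -m creep '0 0 -.8 0 0 0 0;0 0 -.8 0 0 0 0;0 0 -.8 0 0 0 0;0 0 -.8 0 0 0 0;0 0 0 0 0 0 0'
python3 -m creep '0 0 -.6 0 0 0 0;0 0 -.6 0 0 0 0;0 0 0 0 0 0 0'
```

```text
clock: 52.75
tool_pos: [0.416, -0.2403, 0.1805]
ee_rot: [0.999, -0.002, -0.001, -0.044]
ft_force: [-0.0, 0.2, -1.8]
finger_gap: 0.289
clock: 53.05
tool_pos: [0.4162, -0.2403, 0.169]
ee_rot: [0.999, -0.002, -0.001, -0.044]
ft_force: [0.5, 0.4, -1.9]
finger_gap: 0.291
```

```bash
python3 -m creep '0 0 -.4 0 0 0 0;0 0 -.4 0 0 0 0;0 0 -.4 0 0 0 0;0 0 0 0 0 0 0'
python3 -m creep '0 0 -.4 0 0 0 0;0 0 -.4 0 0 0 0;0 0 -.4 0 0 0 0;0 0 0 0 0 0 0'
```

```text
clock: 53.45
tool_pos: [0.4163, -0.2403, 0.1572]
ee_rot: [0.999, -0.002, -0.0, -0.044]
ft_force: [-0.4, 0.6, -1.6]
finger_gap: 0.289
clock: 53.85
tool_pos: [0.4162, -0.2404, 0.1451]
ee_rot: [0.999, -0.002, -0.001, -0.044]
ft_force: [0.1, 0.0, -1.6]
finger_gap: 0.292
```

```bash
python3 -m creep '0 0 -.3 0 0 0 0;0 0 -.2 0 0 0 0;0 0 0 0 0 0 0'
python3 -m creep '0 0 -.2 0 0 0 0;0 0 0 0 0 0 0'
python3 -m creep '0 0 -.2 0 0 0 0;0 0 0 0 0 0 0'
```

```text
clock: 54.15
tool_pos: [0.4164, -0.2405, 0.1404]
ee_rot: [0.999, -0.002, -0.0, -0.044]
ft_force: [0.0, -0.1, -1.6]
finger_gap: 0.294
clock: 54.35
tool_pos: [0.4167, -0.2408, 0.1396]
ee_rot: [0.999, -0.002, 0.0, -0.044]
ft_force: [-3.5, 1.8, 11.2]
finger_gap: 0.291
clock: 54.55
tool_pos: [0.4167, -0.2411, 0.1387]
ee_rot: [0.999, -0.002, 0.001, -0.045]
ft_force: [-7.9, 4.5, 26.3]
finger_gap: 0.289
```

The head is seated: contact came at TCP z of about 0.139, as expected. I'll release, retreat and verify.

```bash
python3 -m creep '0 0 .3 0 0 0 0;0 0 0 0 0 0 .6;0 0 0 0 0 0 .6;0 0 0 0 0 0 .6;0 0 0 0 0 0 .6'
python3 -m creep '0 0 2 0 0 0 .6;0 0 4 0 0 0 .6;0 0 5 -5 0 0 .6;0 -4.5 0 0 0 0 .6;0 -2 0 0 0 0 .6'
python3 -m creep '0 0 0 0 0 0 .6;0 0 0 0 0 0 .6'
python3 - <<'E'
from h import *
a=snapshot("side");w=snapshot("wrist");b=snapshot("scene"); c=np.array([.4168,-.2405,.135])
pa,pb=yellow(a,c,14),yellow(b,c,14); print(pa,pb,tri([ray(a,pa[0]),ray(b,pb[0])]),observe()["tool_pos"])
for cam in("side","scene","wrist"):
    for n in("pin","door_knob","door_hinge","door_knuckle"): print(cam,n,[(np.round(d["centre"],4),round(d["score"],2)) for d in spot_point(cam,n)[:1]])
cv2.imwrite("pics/p10.png",np.hstack([cv2.resize(s,(266,300)) for s in(a["img"][80:180,290:390],w["img"][60:260,220:420],b["img"][130:250,120:240])])[:,:,::-1])
E
```

```text
clock: 55.05
tool_pos: [0.4165, -0.2404, 0.1395]
ee_rot: [0.999, -0.002, -0.0, -0.044]
ft_force: [0.3, 0.6, 0.3]
finger_gap: 0.591
clock: 55.55
tool_pos: [0.4221, -0.3015, 0.2492]
ee_rot: [1.0, 0.006, 0.003, -0.002]
ft_force: [-0.8, -1.3, -0.4]
finger_gap: 0.6
clock: 55.75
tool_pos: [0.4162, -0.3052, 0.2462]
ee_rot: [1.0, -0.002, -0.001, -0.003]
ft_force: [0.5, -0.2, -0.1]
finger_gap: 0.6
(array([363.5, 130.5]), (np.int32(16), np.int32(20), np.int32(243))) (array([191., 167.]), (np.int32(23), np.int32(21), np.int32(246))) (array([ 0.42113354, -0.24568047,  0.12618612]), [np.float64(0.0024692357928328013), np.float64(0.002469235792832993)]) [ 0.41602879 -0.30503221  0.24591773]
side pin []
side door_knob [(array([ 0.5029, -0.2435,  0.119 ]), 0.77)]
side door_hinge []
side door_knuckle [(array([ 0.4137, -0.2381,  0.1182]), 0.8)]
scene pin []
scene door_knob [(array([ 0.5029, -0.2383,  0.1181]), 0.77)]
scene door_hinge [(array([ 0.6781, -0.2417,  0.1185]), 0.62)]
scene door_knuckle [(array([ 0.4172, -0.2385,  0.1196]), 0.65)]
wrist pin [(array([ 0.4141, -0.2431,  0.0292]), 0.93)]
wrist door_knob [(array([ 0.501 , -0.2423,  0.1172]), 0.69)]
wrist door_hinge []
wrist door_knuckle [(array([ 0.4131, -0.2401,  0.1199]), 0.65)]
```

View pics/p10.png

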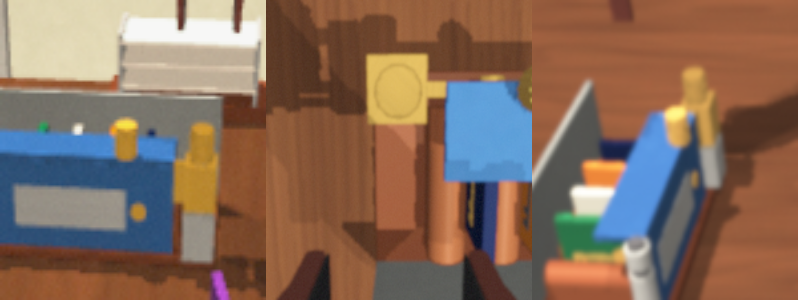

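The head sits flush on the door knuckle at the same height as the knob (side crop (202,142)). The door is shut, all four plates show behind it, and the gripper is clear. Handing in.

```bash
python3 -c "
from h import *
print(env.close_job(), observe()['clock'])"
```

```text
the job is handed in; nothing more can be done
the job is handed in; nothing more can be done
```

I opened the door by its knob to about 1.5 rad and moved the green, off-white, orange and navy plates from the caddy into bay slots 4 to 1. Then I swung the door back against its stop and pushed the pin through both knuckles. I handed the job in at about 56 s; it reported no verdict.

**Final checks**
- **Plates:** before the door closed, two cameras showed all four plates standing in their slots, with lower edges read at about 10–16 mm.
- **Door:** it reached its stop; further pushing raised the force without moving it. The networks put the door knuckle within about 4 mm of the bay knuckle.
- **Pin:** it met no resistance until the head made contact at tool height 0.139 m, about where expected. The wrist camera then put the tip at z ≈ 0.029 m, and the images show the head flush on the knuckle.
- **Gripper:** it was clear of everything at hand-in.

**What disagreed or went unchecked**
- The white plate met the floor harder than planned (25 N), but its top edge was at the right height afterwards.
- The stand had been knocked about 2 cm and the pin was leaning about 4° in the grip. I re-measured both and corrected before inserting.
- My last colour-blob position for the pin head was unreliable, because it merged with the brass knuckle, so I did not use it.
- I did not re-measure the bystanders at the end; my moves kept clear of them.

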